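# Lay up heel blocks on the warming plate

### The arm

A 7-joint arm with a two-finger parallel gripper is mounted at the origin on the work surface. World frame = base frame: x ahead of the robot, y to its left, z up, the work surface at z = 0. Lengths are in mm, angles in rad, forces in N, time in s.
With the tool pointing down it reaches from about 400 to 925 mm from the base axis. Payload 4.1 kg.
Tool frame: the origin (TCP) lies midway between the tips of the shut fingers; the grasp point (between the pads) lies 19 mm behind it; z points along the fingers, x is the direction in which the jaws open and shut, and the axes are right-handed (so a half turn about z gives the same grasp; the last joint's range is limited). The gripper opens to 85 mm and grips with 20 to 120 N. Pads are 22 mm wide; open, the fingers measure 114 mm over their backs; the gripper's body (76 mm by 85 mm) begins 54 mm behind the grasp point. The pads swing forward as they close: fully open they stand 13 mm farther back than shut.
Start: joints at [1.174, 0.398, 0.045, 1.537, -0.019, 1.207, -0.051], TCP at [190.758, -621.414, 231.347] pointing down, gripper open.
Joint ranges: [-2.82, 2.82], [-0.49, 2.23], [-1.37, 1.46], [0, 2.46], [-1.36, 4.5], [0.23, 2], [-2.94, 2.94]. Speed limits (rad/s): [2.57, 2.57, 3.14, 3.14, 3.14, 3.14, 3.14].

### API

Orientations are given as a unit quaternion [x, y, z, w].
In Python, from workcell import bot gives the robot as it stands. The module is installed in compiled form; this text tells all that it offers.
- The arm moves only by the tool jog_arm, never from a script. Its argument "deltas" is a list of rows, each an object with "xyz": the shift along the tool's x, y, z in mm, a list of three; "twist": the turn, a rotation vector about the tool's x, y, z in degrees, a list of three; "claw": the closure, from 0 (fully open) to 1 (shut). A call has 1 to 10 rows; each row is the pose to reach, as a shift and turn from the pose commanded when the call began, along the tool's axes at that moment; what a row does not reach only later rows make up. A row lasts 1/12 s, in which the tool goes at most 41.7 mm and 7.16 degrees, less where a joint would pass 70% of its speed; a pose out of reach is approached as far as the arm can. A call with a gripper value outside its range is refused whole. The fingers move at their own pace and stop on an object; the grip force is fixed at half the most. Time passes only in rows, so rows that repeat a pose let the fingers close. It gives the time, the measured TCP pose, the force and the opening at its end, in the units of the state.
- bot.get_obs(): the state, without advancing time (a new reading comes with each control period).
- bot.snapshot(name): name is "scene" or "top" or "wrist"; returns a dict with "img" (420x560x3 uint8, red, green, blue), "fx", "fy", "cx", "cy" (pixels), "k1" (the pictures are not rectified: a ray, as slopes to the right and down, at radius r is drawn at 1 + k1 r^2 times it, then the intrinsics apply), "T" (4x4, takes a point from camera to world coordinates). Camera axes: x right, y up, looking along -z (the intrinsics and any distortion apply to the point x, -y, -z); pixel columns grow to the right and rows downward; lengths in mm; the calibration is good to about 2 mm. A picture is of the moment at which its call begins. There is no depth.
- bot.job_done(): hands the job in, once; it reports no verdict.
Trained networks look in a picture, given as the dict that the camera call returned (one of the last four; its "shot" number tells which), for a name from the list of things; names that differ only in an ending like _2 or _b are one class to them, and where a whole thing is asked for, a point or a joint stands for the part that bears it (a point fixed in the world has none). Each returns a list of dicts, best first, with "conf" (0 to 1); they miss things now and then, are a little off and sometimes report something else, mostly with a low value. They report only what shows in the picture. A call takes as long as a camera call. They do not tell look-alikes from the thing itself.
- bot.look_for(picture, target): "rect" ([left, top, right, bottom] in pixels, round what is visible of it).
- bot.landmark_of(picture, target): "uv" ([column, row] in pixels: a listed point, or the origin of a listed thing).
The state is a dict: "t": time; "qpos": joint angles; "dq": joint speeds; "joint_efforts": joint torques, N m; "ee_pos": TCP position; "eef_rot": TCP orientation; "contact_force": force on the tool from outside, world axes, zero at the start; "moment": the same for the moment, N m; "width": finger opening in mm.
Only numpy, scipy, OpenCV 4.12 (cv2) and the standard library are available. Lean on these libraries where they do the work, as an engineer would, in place of code of your own. Each camera call takes 0.05 s, during which the arm holds its last target. There are 200 camera calls.

### The job

Get a batch of shoe heels ready for warming: first put the two rubber offcuts from the aluminium warming plate into the scrap tray, then slide the plywood pallet (push it, never lift it) away from you until its far long edge lies along the scribed line over its whole length. Then put every D-shaped heel block upright into a pallet pocket of its own, down on the pocket's floor, and once they are all in and the pallet is on its line, throw the switch lever fully over, away from you, to on. At the end the offcuts are in the tray, the heels are in their pockets, the pallet's edge is still on the line and the switch is on; do not knock over the glass jar or the glue tin.

Things in the scene. Friction and masses are not known exactly. Their poses are not given: they have to be found in the camera images.
- warmplate: Flat aluminium warming plate fixed on the bench, 260 (x) x 360 (y) x 12 mm thick. Origin: centre of its underside; x away from the robot, y along the scribed line.
- line (a point): Middle of the thin black scribed line on the warming plate's top face (z 12 mm over the bench). The line is straight, 356 mm long and 4 mm wide, runs along this point's y axis, 80 mm beyond the plate's centre, 50 mm short of its far edge; x points away from the robot.
- pallet: Loose plywood heel pallet, 78 (x) x 304 (y) x 18 mm, 0.6 kg, lying on the warming plate nearer the robot than the line. Four pockets in a row along its y. Origin: centre of its underside; its +x side is the far long edge that must meet the line.
- edge_left (a point): Left (+y) end of the pallet's far long edge, at its underside.
- edge_right (a point): Right (-y) end of the pallet's far long edge, at its underside.
- pallet_hole0 (a point): Centre of the mouth of pallet pocket 0 (level with the pallet's top; 0 at the -y end, pitch 74 mm). The pocket is 51 mm along the pallet's x, 67 mm along its y, 12 mm deep, with a 6 mm floor.
- pallet_hole1 (a point): Centre of the mouth of pallet pocket 1 (level with the pallet's top; 0 at the -y end, pitch 74 mm). The pocket is 51 mm along the pallet's x, 67 mm along its y, 12 mm deep, with a 6 mm floor.
- pallet_hole2 (a point): Centre of the mouth of pallet pocket 2 (level with the pallet's top; 0 at the -y end, pitch 74 mm). The pocket is 51 mm along the pallet's x, 67 mm along its y, 12 mm deep, with a 6 mm floor.
- pallet_hole3 (a point): Centre of the mouth of pallet pocket 3 (level with the pallet's top; 0 at the -y end, pitch 74 mm). The pocket is 51 mm along the pallet's x, 67 mm along its y, 12 mm deep, with a 6 mm floor.
- heel0: Loose shoe heel block: D shape from above, 60 mm long (x; round end at +x), 44 mm wide (y; the straight sides are parallel), 40 mm high, 0.12 kg, brown wood with a cork-coloured top and a dark rubber bottom layer, standing upright on the bench. Origin: centre of its underside. Fits any pocket either way round, with its length along the pallet's y. May be absent.
- heel1: Loose shoe heel block: D shape from above, 60 mm long (x; round end at +x), 44 mm wide (y; the straight sides are parallel), 40 mm high, 0.12 kg, brown wood with a cork-coloured top and a dark rubber bottom layer, standing upright on the bench. Origin: centre of its underside. Fits any pocket either way round, with its length along the pallet's y. May be absent.
- heel2: Loose shoe heel block: D shape from above, 60 mm long (x; round end at +x), 44 mm wide (y; the straight sides are parallel), 40 mm high, 0.12 kg, brown wood with a cork-coloured top and a dark rubber bottom layer, standing upright on the bench. Origin: centre of its underside. Fits any pocket either way round, with its length along the pallet's y. May be absent.
- heel3: Loose shoe heel block: D shape from above, 60 mm long (x; round end at +x), 44 mm wide (y; the straight sides are parallel), 40 mm high, 0.12 kg, brown wood with a cork-coloured top and a dark rubber bottom layer, standing upright on the bench. Origin: centre of its underside. Fits any pocket either way round, with its length along the pallet's y. May be absent.
- offcut0: Loose dark rubber offcut bar, 80 (x) x 26 (y) x 22 mm high, 0.05 kg, one of two lying on the warming plate about the scribed line. Origin: centre of its underside.
- offcut1: Loose dark rubber offcut bar, 80 (x) x 26 (y) x 22 mm high, 0.05 kg, one of two lying on the warming plate about the scribed line. Origin: centre of its underside.
- tray: Open plywood scrap tray fixed on the bench at one side, 130 (x) x 130 (y) x 40 mm high outside, walls and floor 5 mm. Origin: centre of its underside.
- switch (a joint): Toggle lever of the warming plate's switch, at one side of the bench. 0 = off, leaning to its base's -x side (roughly towards the robot); 1.0 = fully on, leaning to +x (away from the robot). It stays where it is left. It takes about 1 N at the tip.
- switch_base: Grey base block of the switch, fixed on the bench, 70 (x) x 50 (y) x 25 mm. Origin: centre of its underside; the lever goes on towards its +x. The lever pivots 22 mm above this origin about the y axis, is 80 mm long from pivot to tip and swings from 0.5 rad before upright to 0.5 rad beyond it.
- switch_tip (a point): Centre of the round black knob (26 mm across) at the tip of the toggle lever (moves with it).
- jar: Bystander: glass jar with a steel lid, 72 mm across, 120 mm tall, at the left of the bench. Origin: centre of its underside. Leave it standing.
- gluetin: Bystander: glue tin, 90 mm across, 110 mm tall, at the right of the bench. Origin: centre of its underside. Leave it standing.
Things that resemble listed ones, but are neither listed nor needed, are in the scene too. Leave any purple look-alike of the switch_base alone.

How it is judged:
By the outcome, as a careful person would: the job done as asked, in the order asked, and still so for the second after the job is handed in, with the robot touching nothing.
Of heel0, heel1, heel2, heel3 only 3 to 4 are there at a start; the rules pass over those that are not, and their reading is None.
At some moment in a run one of heel0, heel1, heel2, heel3, pallet may be knocked a few centimetres aside while the robot is not near it.
Once in a run the grip may slacken for a moment while it holds something.
It also fails if it takes over 208 s, if anything falls off the work surface, if the arm or the gripper's body presses on something with over 40 N, if the wrist force passes 120 N, or if a joint passes its speed limit or range.

## Working session

There is one attempt and no reset: what is moved stays moved. The work goes in short steps, Python scripts to look and compute and a tool call to move; the robot and the scene stay as the last step left them, time stands still between calls to the robot, and variables do not carry over. Pictures are saved under pics/ and viewed, about 12 in all and at most 16, crops included, and the job is handed in when it is done.

Besides the shell and the picture viewer there is one more tool, called after "Request:" by a JSON object that holds its "api" and its "payload". jog_arm: Moves the arm, as the interface text tells. Its arguments: {"type":"object","properties":{"deltas":{"type":"array"}},"required":["deltas"]}

```bash
mkdir -p pics; cat > h.py <<'E'
from workcell import bot
import numpy as np, cv2
from scipy.spatial.transform import Rotation as R
def ray(p,uv):
    x=(uv[0]-p["cx"])/p["fx"]; y=(uv[1]-p["cy"])/p["fy"]
    a,b=x,y
    for _ in range(30):
        s=1+p["k1"]*(a*a+b*b); a,b=x/s,y/s
    T=np.array(p["T"]); return T[:3,3],T[:3,:3]@np.array([a,-b,-1.])
def at_z(p,uv,z):
    o,d=ray(p,uv); return o+d*(z-o[2])/d[2]
def proj(p,X):
    T=np.array(p["T"]); c=T[:3,:3].T@(np.array(X,float)-T[:3,3])
    a,b=c[0]/-c[2],-c[1]/-c[2]; s=1+p["k1"]*(a*a+b*b)
    return np.array([p["cx"]+p["fx"]*a*s,p["cy"]+p["fy"]*b*s])
def tri(obs):
    A=np.zeros((3,3));B=np.zeros(3);L=[]
    for p,uv in obs:
        o,d=ray(p,uv);d=d/np.linalg.norm(d);M=np.eye(3)-np.outer(d,d);A+=M;B+=M@o;L.append((M,o))
    X=np.linalg.solve(A,B);return X,max(np.linalg.norm(M@(X-o)) for M,o in L)
def save(p,name,box=None,scale=1):
    im=p["img"][...,::-1]
    if box: im=im[box[1]:box[3],box[0]:box[2]]
    cv2.imwrite("pics/"+name,cv2.resize(im,None,fx=scale,fy=scale,interpolation=cv2.INTER_CUBIC))
def tool(dxyz):  # world shift -> tool axes
    return R.from_quat(bot.get_obs()["eef_rot"]).inv().apply(dxyz)
E
python3 - <<'E'
from h import *
np.set_printoptions(precision=1,suppress=True)
s=bot.snapshot("scene");t=bot.snapshot("top")
save(s,"s0.png",scale=1.4);save(t,"t0.png",scale=1.4)
zs=dict(warmplate=0,line=12,pallet=12,edge_left=12,edge_right=12,pallet_hole0=30,pallet_hole1=30,pallet_hole2=30,pallet_hole3=30,heel0=0,offcut0=12,tray=0,switch_base=0,switch_tip=92,jar=0,gluetin=0)
for n,z in zs.items():
    for nm,p in(("s",s),("t",t)):
        print(n,nm,[(round(d["conf"],2),np.round(d["uv"]).tolist(),at_z(p,d["uv"],z)[:2].round(1).tolist()) for d in bot.landmark_of(p,n)][:6])
o=bot.get_obs();print(o["ee_pos"],o["eef_rot"],o["t"],R.from_quat(o["eef_rot"]).as_matrix())
for p in(s,t):print(p["T"][:3,3],p["fx"],p["k1"])
E
```

```text
warmplate s [(0.87, [264.0, 263.0], [566.7, -5.0])]
warmplate t [(0.64, [287.0, 179.0], [554.8, -17.7]), (0.21, [283.0, 150.0], [659.2, 1.8])]
line s [(0.68, [253.0, 279.0], [654.9, -9.3]), (0.19, [161.0, 227.0], [489.2, -363.3])]
line t [(0.61, [283.0, 149.0], [659.0, 1.7])]
pallet s [(0.65, [258.0, 250.0], [530.3, -30.2])]
pallet t [(0.94, [291.0, 186.0], [524.5, -30.8])]
edge_left s [(0.93, [310.0, 264.0], [554.4, 129.0])]
edge_left t [(0.86, [246.0, 175.0], [560.2, 128.2])]
edge_right s [(0.89, [210.0, 252.0], [569.9, -167.2]), (0.4, [160.0, 226.0], [484.2, -368.6])]
edge_right t [(0.85, [332.0, 176.0], [564.9, -176.5])]
pallet_hole0 s [(0.9, [273.0, 244.0], [512.7, 10.0]), (0.88, [224.0, 239.0], [522.8, -137.9]), (0.74, [297.0, 250.0], [522.9, 84.4]), (0.57, [249.0, 243.0], [526.8, -60.5])]
pallet_hole0 t [(0.94, [321.0, 186.0], [523.6, -136.4]), (0.92, [300.0, 185.0], [527.9, -62.7]), (0.67, [280.0, 186.0], [520.2, 6.8])]
pallet_hole1 s [(0.9, [273.0, 244.0], [512.7, 10.0]), (0.88, [224.0, 239.0], [522.8, -137.9]), (0.74, [297.0, 250.0], [522.9, 84.4]), (0.57, [249.0, 243.0], [
[... 1695 characters left out ...]
 (0.51, [365.0, 167.0], [605.4, -295.0])]
switch_tip s [(0.62, [220.0, 158.0], [128.6, -289.1]), (0.35, [154.0, 221.0], [571.1, -332.3])]
switch_tip t [(0.46, [372.0, 166.0], [586.6, -304.8]), (0.44, [364.0, 296.0], [147.2, -280.3])]
jar s [(0.58, [448.0, 288.0], [546.5, 500.9])]
jar t [(0.71, [140.0, 176.0], [550.7, 514.3]), (0.39, [427.0, 198.0], [498.4, -522.5])]
gluetin s [(0.62, [112.0, 224.0], [498.6, -532.3])]
gluetin t [(0.66, [427.0, 198.0], [499.0, -520.3])]
[ 190.8 -621.4  231.3] [ 0.8 -0.6  0.   0. ] 1.7 [[ 0.3 -1.   0. ]
 [-1.  -0.3 -0. ]
 [ 0.  -0.  -1. ]]
[1491.   252.1  793.2] 429.0382600330924 0.015118468264736151
[ 168.2  -16.9 1825.1] 522.4281444256948 -0.16741912542484155
```

View pics/s0.png

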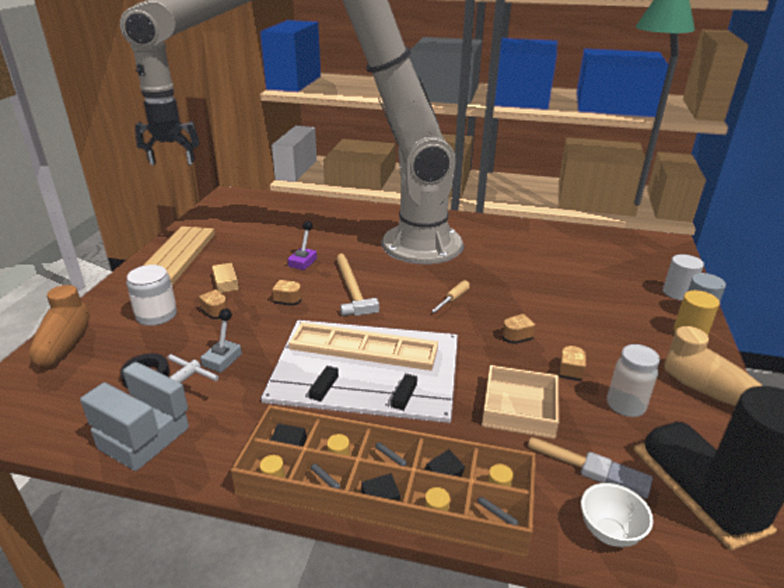

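View pics/t0.png

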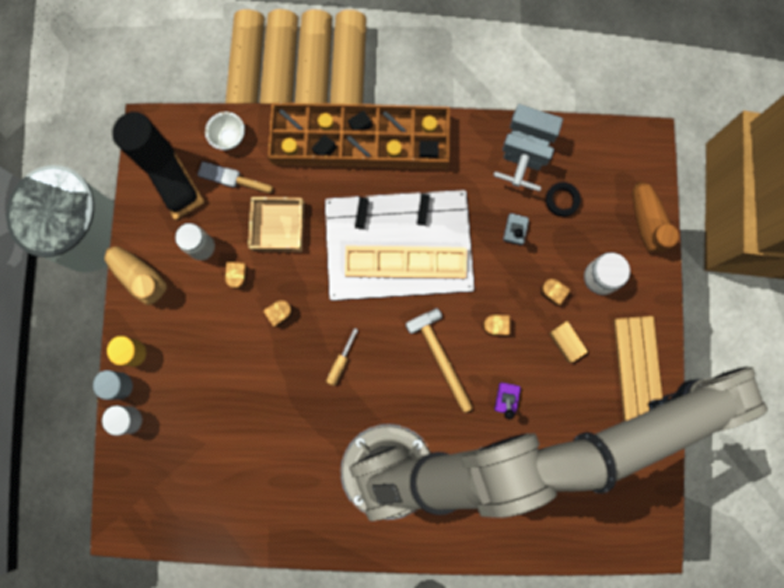

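Four D-shaped heels at (1.4× top picture) (497,325), (556,291), (235,274) and (277,313). The plain block at (568,342) is a decoy. The switch is the grey one at (516,228), not the purple one at (508,398). The tray is at (276,223) and the offcuts at (362,212) and (425,210). I'll move over the plate for a wrist view.

```bash
cat >> h.py <<'E'
def go(x,y,z,yaw,tol=None,cur=None):
    """print tool-frame delta to reach TCP (x,y,z), tool pointing down with tool x at world yaw deg (mod 180: nearest)"""
    o=bot.get_obs(); r=R.from_quat(o["eef_rot"]); 
    tgt=lambda a:R.from_matrix(np.array([[np.cos(a),np.sin(a),0],[np.sin(a),-np.cos(a),0],[0,0,-1]]))
    d=r.inv().apply(np.array([x,y,z])-o["ee_pos"]); tw=np.degrees((r.inv()*tgt(np.radians(yaw))).as_rotvec())
    m=r.as_matrix();print("t %.1f ee"%o["t"],np.round(o["ee_pos"],1),"yaw %.1f"%np.degrees(np.arctan2(m[1,0],m[0,0])),"q7 %.2f w %.1f F"%(o["qpos"][6],o["width"]),np.round(o["contact_force"],1))
    print("-> xyz",np.round(d,1).tolist(),"twist",np.round(tw,1).tolist())
E
python3 -c "
from h import *
go(600,0,330,-90)"
```

```text
t 1.7 ee [ 190.8 -621.4  231.3] yaw -72.9 q7 -0.05 w 85.3 F [-0.2  0.6 -0.2]
-> xyz [-473.9, -573.6, -98.7] twist [-0.0, -0.0, 17.1]
```

Request:
{"api": "jog_arm", "payload": {"deltas": [{"xyz":[-474,-574,-99],"twist":[0,0,17],"claw":0},{"xyz":[-474,-574,-99],"twist":[0,0,17],"claw":0},{"xyz":[-474,-574,-99],"twist":[0,0,17],"claw":0},{"xyz":[-474,-574,-99],"twist":[0,0,17],"claw":0},{"xyz":[-474,-574,-99],"twist":[0,0,17],"claw":0},{"xyz":[-474,-574,-99],"twist":[0,0,17],"claw":0},{"xyz":[-474,-574,-99],"twist":[0,0,17],"claw":0},{"xyz":[-474,-574,-99],"twist":[0,0,17],"claw":0},{"xyz":[-474,-574,-99],"twist":[0,0,17],"claw":0},{"xyz":[-474,-574,-99],"twist":[0,0,17],"claw":0}]}}

```text
t: 2.53
ee_pos: [418.7, -274.7, 286.9]
eef_rot: [0.707, -0.707, 0.001, 0.0]
contact_force: [1.4, -1.6, 0.1]
width: 85.3
```

Request:
{"api": "jog_arm", "payload": {"deltas": [{"xyz":[-275,-181,-43],"twist":[0,0,0],"claw":0},{"xyz":[-275,-181,-43],"twist":[0,0,0],"claw":0},{"xyz":[-275,-181,-43],"twist":[0,0,0],"claw":0},{"xyz":[-275,-181,-43],"twist":[0,0,0],"claw":0},{"xyz":[-275,-181,-43],"twist":[0,0,0],"claw":0},{"xyz":[-275,-181,-43],"twist":[0,0,0],"claw":0},{"xyz":[-275,-181,-43],"twist":[0,0,0],"claw":0},{"xyz":[-275,-181,-43],"twist":[0,0,0],"claw":0},{"xyz":[-275,-181,-43],"twist":[0,0,0],"claw":0},{"xyz":[-275,-181,-43],"twist":[0,0,0],"claw":0}]}}

```text
t: 3.37
ee_pos: [599.4, 2.0, 329.2]
eef_rot: [0.71, -0.705, -0.0, -0.001]
contact_force: [-0.1, -1.1, 0.4]
width: 85.1
```

```bash
python3 - <<'E'
from h import *
w=bot.snapshot("wrist");save(w,"w0.png",scale=1.4);np.savez("w0.npz",**{k:w[k] for k in("img","fx","fy","cx","cy","k1","T")})
print(np.round(w["T"],2),w["fx"],w["k1"])
for n,z in dict(line=12,edge_left=12,edge_right=12,pallet=12,pallet_hole0=30,offcut0=12,tray=0).items():
    print(n,[(round(d["conf"],2),np.round(d["uv"]).tolist(),at_z(w,d["uv"],z)[:2].round(1).tolist()) for d in bot.landmark_of(w,n)])
go(0,0,0,-90)
E
```

```text
[[ 1.0000e-02  9.6000e-01  2.8000e-01  6.7196e+02]
 [-1.0000e+00  1.0000e-02 -0.0000e+00  2.6800e+00]
 [-0.0000e+00 -2.8000e-01  9.6000e-01  4.7093e+02]
 [ 0.0000e+00  0.0000e+00  0.0000e+00  1.0000e+00]] 372.3207500494931 -0.016889565011627174
line [(0.78, [279.0, 111.0], [652.0, -0.4]), (0.16, [334.0, 109.0], [655.0, -66.3])]
edge_left [(0.61, [182.0, 189.0], [555.4, 122.3])]
edge_right [(0.64, [418.0, 185.0], [562.3, -177.2])]
pallet []
pallet_hole0 [(0.97, [328.0, 218.0], [523.6, -62.3]), (0.75, [268.0, 222.0], [518.0, 12.7]), (0.7, [387.0, 218.0], [523.8, -136.6]), (0.67, [210.0, 218.0], [522.1, 84.9]), (0.21, [181.0, 188.0], [561.4, 118.1])]
offcut0 [(0.84, [203.0, 119.0], [642.6, 90.7]), (0.71, [337.0, 109.0], [655.1, -69.8])]
tray [(0.76, [38.0, 144.0], [610.3, 304.9])]
t 3.8 ee [598.4  -2.5 329.3] yaw -90.0 q7 -1.73 w 85.5 F [ 0.7 -0.2 -0.2]
-> xyz [-2.2, 598.4, 329.3] twist [-0.0, -0.0, -0.0]
```

View pics/w0.png

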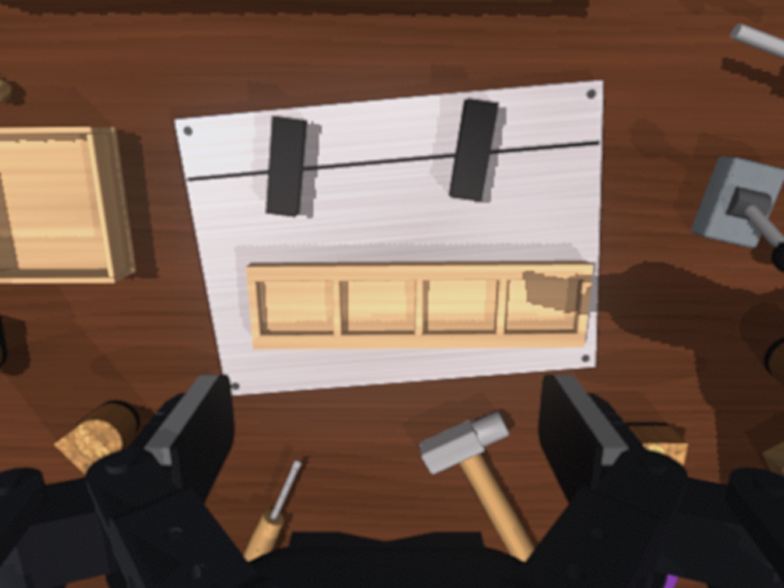

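```bash
python3 - <<'E'
from h import *
np.set_printoptions(precision=1,suppress=True)
w=bot.snapshot("wrist");s=bot.snapshot("scene");t=bot.snapshot("top")
for n in("offcut0","pallet_hole0","tray","switch_tip"):
  L=[bot.landmark_of(p,n) for p in(w,s,t)]
  for a in L[0]:
    if a["conf"]<.5: continue
    for b in L[1]:
      X,e=tri([(w,a["uv"]),(s,b["uv"])])
      if e<6: print(n,X,round(e,1))
hsv=cv2.cvtColor(w["img"],cv2.COLOR_RGB2HSV)
m=((hsv[...,2]<75)&(np.indices(hsv.shape[:2])[0]<165)).astype(np.uint8);m[:, :125]=0;m[:55]=0;m[:,430:]=0
m2=cv2.morphologyEx(m,cv2.MORPH_OPEN,np.ones((7,7),np.uint8))
for c in cv2.findContours(m2,0,1)[0]:
  if cv2.contourArea(c)<300: continue
  P=np.array([at_z(w,q[0],28)[:2] for q in c],np.float32);print("offcut",cv2.minAreaRect(P))
# line
pts=[]
g=cv2.cvtColor(w["img"],cv2.COLOR_RGB2GRAY).astype(float)
for u in list(range(140,186,3))+list(range(226,315,4))+list(range(365,420,3)):
  v0=int(round(129+(u-136)*(102-129)/(428-136)));col=g[v0-6:v0+7,u];k=np.clip(np.median(col)-15-col,0,None)
  if k.sum()>10: pts.append(at_z(w,(u,v0-6+(k*np.arange(13)).sum()/k.sum()),12)[:2])
pts=np.array(pts);f=np.polyfit(pts[:,1],pts[:,0],1);print("line x=%.4f*y+%.1f"%tuple(f),"res",np.std(np.polyval(f,pts[:,1])-pts[:,0]),len(pts))
E
```

```text
offcut0 [644.7  87.8  29.8] 0.1
pallet_hole0 [522.   84.8  37.5] 2.2
pallet_hole0 [520.4 -64.5  31.2] 0.9
pallet_hole0 [ 523.3 -143.6   26.6] 2.4
pallet_hole0 [525.9   8.4  35.7] 2.6
tray [606.2 306.3  -3. ] 0.8
offcut ((643.1443481445312, 86.36511993408203), (26.723819732666016, 77.35511779785156), 83.14178466796875)
offcut ((657.6923828125, -68.1346664428711), (26.66252326965332, 77.8839340209961), 82.93933868408203)
line x=-0.0938*y+648.3 res 0.09057340100264533 58
```

Request:
{"api": "jog_arm", "payload": {"deltas": [{"xyz":[65.6,-59.3,259],"twist":[0,0,7],"claw":0},{"xyz":[65.6,-59.3,259],"twist":[0,0,7],"claw":0},{"xyz":[65.6,-59.3,259],"twist":[0,0,7],"claw":0},{"xyz":[65.6,-59.3,259],"twist":[0,0,7],"claw":0},{"xyz":[65.6,-59.3,259],"twist":[0,0,7],"claw":0},{"xyz":[65.6,-59.3,259],"twist":[0,0,7],"claw":0},{"xyz":[65.6,-59.3,259],"twist":[0,0,7],"claw":0},{"xyz":[65.6,-59.3,259],"twist":[0,0,7],"claw":0},{"xyz":[65.6,-59.3,259],"twist":[0,0,7],"claw":0}]}}

```text
t: 5.27
ee_pos: [657.3, -67.0, 69.1]
eef_rot: [-0.663, 0.749, 0.001, -0.001]
contact_force: [0.2, -0.5, 0.2]
width: 85.4
```

```bash
python3 - <<'E'
from h import *
go(657.7,-68.1,15,-97)
E
```

```text
t 5.3 ee [657.3 -67.   69.1] yaw -97.0 q7 -1.82 w 85.4 F [ 0.2 -0.5  0.2]
-> xyz [1.1, -0.7, 54.1] twist [0.2, 0.0, 0.0]
```

Request:
{"api": "jog_arm", "payload": {"deltas": [{"xyz":[1,-0.7,30],"twist":[0,0,0],"claw":0},{"xyz":[1,-0.7,54],"twist":[0,0,0],"claw":0},{"xyz":[1,-0.7,54],"twist":[0,0,0],"claw":0},{"xyz":[1,-0.7,54],"twist":[0,0,0],"claw":1},{"xyz":[1,-0.7,54],"twist":[0,0,0],"claw":1},{"xyz":[1,-0.7,54],"twist":[0,0,0],"claw":1},{"xyz":[1,-0.7,54],"twist":[0,0,0],"claw":1},{"xyz":[1,-0.7,54],"twist":[0,0,0],"claw":1},{"xyz":[1,-0.7,54],"twist":[0,0,0],"claw":1}]}}

```text
t: 6.02
ee_pos: [660.1, -68.0, 18.1]
eef_rot: [-0.663, 0.749, -0.001, 0.001]
contact_force: [-0.4, -0.4, 6.7]
width: 24.5
```

Request:
{"api": "jog_arm", "payload": {"deltas": [{"xyz":[0,0,-41],"twist":[0,0,0],"claw":1},{"xyz":[0,0,-82],"twist":[0,0,0],"claw":1},{"xyz":[0,0,-110],"twist":[0,0,0],"claw":1},{"xyz":[0,0,-110],"twist":[0,0,0],"claw":1},{"xyz":[0,0,-110],"twist":[0,0,0],"claw":1}]}}

```text
t: 6.43
ee_pos: [660.1, -68.0, 128.8]
eef_rot: [-0.663, 0.749, -0.002, 0.002]
contact_force: [-0.8, 0.6, -1.7]
width: 24.5
```

```bash
python3 - <<'E'
from h import *
go(607,325,120,-90)
E
```

```text
t 6.4 ee [660.1 -68.  128.8] yaw -96.9 q7 -1.80 w 24.5 F [-0.8  0.6 -1.7]
-> xyz [-383.7, 100.3, 8.3] twist [-0.3, -0.0, -6.9]
```

Request:
{"api": "jog_arm", "payload": {"deltas": [{"xyz":[-384,100,8],"twist":[0,0,-7],"claw":1},{"xyz":[-384,100,8],"twist":[0,0,-7],"claw":1},{"xyz":[-384,100,8],"twist":[0,0,-7],"claw":1},{"xyz":[-384,100,8],"twist":[0,0,-7],"claw":1},{"xyz":[-384,100,8],"twist":[0,0,-7],"claw":1},{"xyz":[-384,100,8],"twist":[0,0,-7],"claw":1},{"xyz":[-384,100,8],"twist":[0,0,-7],"claw":1},{"xyz":[-384,100,8],"twist":[0,0,-7],"claw":1},{"xyz":[-384,100,8],"twist":[0,0,-7],"claw":1},{"xyz":[-384,100,8],"twist":[0,0,-7],"claw":1}]}}

```text
t: 7.27
ee_pos: [601.6, 331.9, 116.1]
eef_rot: [0.71, -0.704, -0.003, 0.001]
contact_force: [-1.1, 1.6, -0.5]
width: 24.7
```

```bash
python3 - <<'E'
from h import *
go(607,322,36,-90)
p=bot.snapshot("wrist");print([(round(d["conf"],2),at_z(p,d["uv"],0)) for d in bot.landmark_of(p,"tray")]);save(p,"w1.png",scale=1)
E
```

```text
t 7.3 ee [601.6 331.9 116.1] yaw -89.6 q7 -2.32 w 24.7 F [-1.1  1.6 -0.5]
-> xyz [10.2, -5.7, 80.0] twist [0.3, 0.2, 0.4]
[(0.94, array([607.70602045, 302.80417804,   0.        ]))]
```

View pics/w1.png

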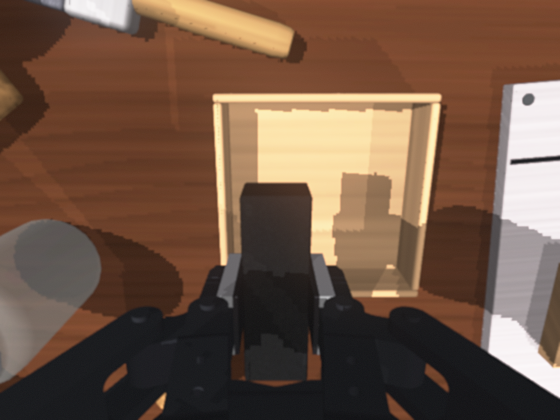

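The offcut is held square at (276,280), over the left part of the tray (215–440, 95–295). I'll lower and release it.

Request:
{"api": "jog_arm", "payload": {"deltas": [{"xyz":[10,-6,0],"twist":[0,0,0],"claw":1},{"xyz":[10,-6,40],"twist":[0,0,0],"claw":1},{"xyz":[10,-6,78],"twist":[0,0,0],"claw":1},{"xyz":[10,-6,78],"twist":[0,0,0],"claw":1},{"xyz":[10,-6,78],"twist":[0,0,0],"claw":0.5},{"xyz":[10,-6,78],"twist":[0,0,0],"claw":0.5},{"xyz":[10,-6,78],"twist":[0,0,0],"claw":0.5},{"xyz":[10,-6,78],"twist":[0,0,0],"claw":0.5}]}}

```text
t: 8.03
ee_pos: [613.6, 316.0, 43.0]
eef_rot: [0.707, -0.707, 0.001, -0.002]
contact_force: [0.2, 0.2, 0.5]
width: 42.8
```

Request:
{"api": "jog_arm", "payload": {"deltas": [{"xyz":[0,0,-41],"twist":[0,0,0],"claw":0.5},{"xyz":[0,0,-82],"twist":[0,0,0],"claw":0.5},{"xyz":[0,0,-110],"twist":[0,0,0],"claw":0.5},{"xyz":[0,0,-110],"twist":[0,0,0],"claw":0},{"xyz":[0,0,-110],"twist":[0,0,0],"claw":0}]}}

```text
t: 8.45
ee_pos: [613.6, 316.8, 154.9]
eef_rot: [0.708, -0.707, 0.001, -0.004]
contact_force: [0.2, 0.2, -0.5]
width: 65.6
```

```bash
python3 - <<'E'
from h import *
go(644,88,120,-97)
E
```

```text
t 8.4 ee [613.6 316.8 154.9] yaw -89.9 q7 -2.29 w 65.6 F [ 0.2  0.2 -0.5]
-> xyz [228.9, -29.8, 34.3] twist [-0.4, 0.2, 7.1]
```

Request:
{"api": "jog_arm", "payload": {"deltas": [{"xyz":[229,-30,34],"twist":[0,0,7],"claw":0},{"xyz":[229,-30,34],"twist":[0,0,7],"claw":0},{"xyz":[229,-30,34],"twist":[0,0,7],"claw":0},{"xyz":[229,-30,34],"twist":[0,0,7],"claw":0},{"xyz":[229,-30,34],"twist":[0,0,7],"claw":0},{"xyz":[229,-30,34],"twist":[0,0,7],"claw":0},{"xyz":[229,-30,34],"twist":[0,0,7],"claw":0},{"xyz":[229,-30,34],"twist":[0,0,7],"claw":0},{"xyz":[229,-30,34],"twist":[0,0,7],"claw":0},{"xyz":[229,-30,34],"twist":[0,0,7],"claw":0}]}}

```text
t: 9.28
ee_pos: [641.6, 88.8, 116.2]
eef_rot: [-0.664, 0.748, 0.001, 0.0]
contact_force: [0.3, 0.0, 0.2]
width: 85.3
```

```bash
python3 - <<'E'
from h import *
p=bot.snapshot("wrist");print([(round(d["conf"],2),at_z(p,d["uv"],12)) for d in bot.landmark_of(p,"offcut0")])
go(644,87.5,17,-97)
E
```

```text
[(0.69, array([644.01421759,  87.7797948 ,  12.        ])), (0.5, array([574.65678274,  -4.8123306 ,  12.        ]))]
t 9.4 ee [641.7  88.7 116.4] yaw -96.8 q7 -2.05 w 85.3 F [ 1.2  0.1 -0.6]
-> xyz [1.0, -2.4, 99.4] twist [-0.0, 0.0, 0.2]
```

Request:
{"api": "jog_arm", "payload": {"deltas": [{"xyz":[1,-2.4,40],"twist":[0,0,0],"claw":0},{"xyz":[1,-2.4,75],"twist":[0,0,0],"claw":0},{"xyz":[1,-2.4,98],"twist":[0,0,0],"claw":0},{"xyz":[1,-2.4,98],"twist":[0,0,0],"claw":0},{"xyz":[1,-2.4,98],"twist":[0,0,0],"claw":1},{"xyz":[1,-2.4,98],"twist":[0,0,0],"claw":1},{"xyz":[1,-2.4,98],"twist":[0,0,0],"claw":1},{"xyz":[1,-2.4,98],"twist":[0,0,0],"claw":1},{"xyz":[1,-2.4,98],"twist":[0,0,0],"claw":1},{"xyz":[1,-2.4,98],"twist":[0,0,0],"claw":1}]}}

```text
t: 10.22
ee_pos: [645.8, 85.4, 20.2]
eef_rot: [-0.663, 0.749, -0.001, 0.002]
contact_force: [0.0, -0.6, 8.0]
width: 24.7
```

Request:
{"api": "jog_arm", "payload": {"deltas": [{"xyz":[0,0,-41],"twist":[0,0,0],"claw":1},{"xyz":[0,0,-82],"twist":[0,0,0],"claw":1},{"xyz":[0,0,-105],"twist":[0,0,0],"claw":1},{"xyz":[0,0,-105],"twist":[0,0,0],"claw":1},{"xyz":[0,0,-105],"twist":[0,0,0],"claw":1}]}}

```text
t: 10.63
ee_pos: [645.5, 85.2, 125.4]
eef_rot: [-0.663, 0.749, -0.001, 0.002]
contact_force: [-0.3, 0.1, -1.5]
width: 24.4
```

```bash
python3 - <<'E'
from h import *
go(607,278,120,-90)
E
```

```text
t 10.6 ee [645.5  85.2 125.4] yaw -96.9 q7 -2.05 w 24.4 F [-0.3  0.1 -1.5]
-> xyz [-186.7, 61.5, 5.3] twist [-0.2, 0.0, -6.9]
```

Request:
{"api": "jog_arm", "payload": {"deltas": [{"xyz":[-187,62,5],"twist":[0,0,-7],"claw":1},{"xyz":[-187,62,5],"twist":[0,0,-7],"claw":1},{"xyz":[-187,62,5],"twist":[0,0,-7],"claw":1},{"xyz":[-187,62,5],"twist":[0,0,-7],"claw":1},{"xyz":[-187,62,5],"twist":[0,0,-7],"claw":1},{"xyz":[-187,62,5],"twist":[0,0,-7],"claw":1},{"xyz":[-187,62,5],"twist":[0,0,-7],"claw":1},{"xyz":[-187,62,5],"twist":[0,0,-7],"claw":1},{"xyz":[-187,62,5],"twist":[0,0,-7],"claw":1},{"xyz":[-187,62,5],"twist":[0,0,-7],"claw":1}]}}

```text
t: 11.47
ee_pos: [605.9, 275.6, 117.5]
eef_rot: [-0.706, 0.708, -0.0, -0.001]
contact_force: [-0.3, 0.0, 0.0]
width: 24.3
```

Request:
{"api": "jog_arm", "payload": {"deltas": [{"xyz":[0,0,40],"twist":[0,0,0],"claw":1},{"xyz":[0,0,65],"twist":[0,0,0],"claw":1},{"xyz":[0,0,65],"twist":[0,0,0],"claw":1},{"xyz":[0,0,65],"twist":[0,0,0],"claw":0.5},{"xyz":[0,0,65],"twist":[0,0,0],"claw":0.5},{"xyz":[0,0,65],"twist":[0,0,0],"claw":0.5},{"xyz":[0,0,65],"twist":[0,0,0],"claw":0.5}]}}

```text
t: 12.05
ee_pos: [606.8, 278.9, 55.5]
eef_rot: [0.707, -0.707, 0.001, -0.002]
contact_force: [0.7, -0.0, -0.5]
width: 43.0
```

Request:
{"api": "jog_arm", "payload": {"deltas": [{"xyz":[0,0,-41],"twist":[0,0,0],"claw":0.5},{"xyz":[0,0,-82],"twist":[0,0,0],"claw":0.5},{"xyz":[0,0,-110],"twist":[0,0,0],"claw":0.5},{"xyz":[0,0,-110],"twist":[0,0,0],"claw":1},{"xyz":[0,0,-110],"twist":[0,0,0],"claw":1}]}}

```text
t: 12.47
ee_pos: [607.1, 279.4, 167.3]
eef_rot: [0.707, -0.707, 0.001, -0.003]
contact_force: [0.0, 0.6, 0.1]
width: 19.2
```

```bash
python3 - <<'E'
from h import *
p=bot.snapshot("top");print([(round(d["conf"],2),at_z(p,d["uv"],8)) for d in bot.landmark_of(p,"offcut0")])
for n in("edge_left","edge_right"):print([(round(d["conf"],2),at_z(p,d["uv"],12)) for d in bot.landmark_of(p,n)])
save(p,"t1.png",(150,100,450,260),2.5)
go(420,-30,130,-90)
E
```

```text
[(0.57, array([609.01301589, 305.99282414,   8.        ]))]
[(0.98, array([564.01073889, 134.02328328,  12.        ]))]
[(0.96, array([ 558.05558662, -165.88739552,   12.        ]))]
t 12.7 ee [604.5 277.6 161.8] yaw -89.9 q7 -2.24 w 0.0 F [-1.2  0.9 -0.8]
-> xyz [307.4, 184.8, 32.7] twist [0.1, -0.1, 0.1]
```

View pics/t1.png

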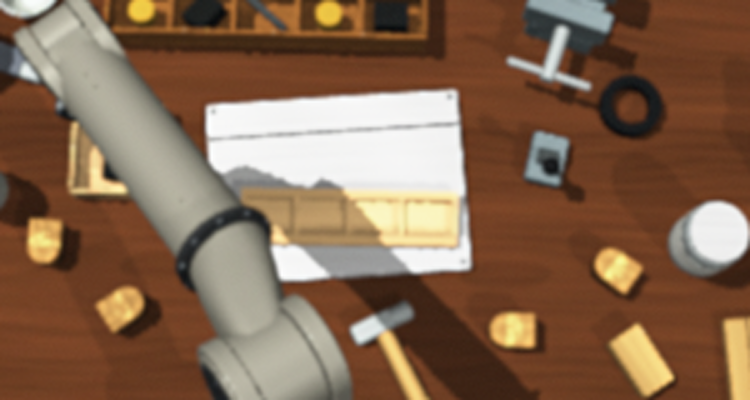

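Offcuts are partly hidden by the arm for now. Next I'll look at the pallet from behind, with the jaws open and set to the line's angle.

```bash
python3 -c "
from h import *
go(440,-20,250,-84.6)"
```

```text
t 12.7 ee [604.5 277.6 161.8] yaw -89.9 q7 -2.24 w 0.0 F [-1.2  0.9 -0.8]
-> xyz [297.5, 165.0, -87.4] twist [0.1, -0.1, -5.3]
```

Request:
{"api": "jog_arm", "payload": {"deltas": [{"xyz":[297,165,-87],"twist":[0,0,-5.3],"claw":0},{"xyz":[297,165,-87],"twist":[0,0,-5.3],"claw":0},{"xyz":[297,165,-87],"twist":[0,0,-5.3],"claw":0},{"xyz":[297,165,-87],"twist":[0,0,-5.3],"claw":0},{"xyz":[297,165,-87],"twist":[0,0,-5.3],"claw":0},{"xyz":[297,165,-87],"twist":[0,0,-5.3],"claw":0},{"xyz":[297,165,-87],"twist":[0,0,-5.3],"claw":0},{"xyz":[297,165,-87],"twist":[0,0,-5.3],"claw":0},{"xyz":[297,165,-87],"twist":[0,0,-5.3],"claw":0},{"xyz":[297,165,-87],"twist":[0,0,-5.3],"claw":0}]}}

```text
t: 13.5
ee_pos: [438.6, -23.8, 250.3]
eef_rot: [0.737, -0.676, 0.0, 0.001]
contact_force: [0.5, 0.3, -0.1]
width: 85.3
```

Request:
{"api": "jog_arm", "payload": {"deltas": [{"xyz":[0,0,0],"twist":[0,0,0],"claw":0},{"xyz":[0,0,0],"twist":[0,0,0],"claw":0},{"xyz":[0,0,0],"twist":[0,0,0],"claw":0}]}}

```text
t: 13.75
ee_pos: [440.8, -17.5, 249.5]
eef_rot: [0.74, -0.672, -0.001, 0.0]
contact_force: [-0.3, -0.6, -0.2]
width: 85.2
```

```bash
python3 - <<'E'
from h import *
np.set_printoptions(precision=1,suppress=True)
w=bot.snapshot("wrist");save(w,"w2.png",scale=1.2)
for n,z in dict(line=12,edge_left=12,edge_right=12,pallet_hole0=30).items():
    print(n,[(round(d["conf"],2),np.round(d["uv"]).tolist(),at_z(w,d["uv"],z)[:2].round(1).tolist()) for d in bot.landmark_of(w,n)])
t=bot.snapshot("top");print([(round(d["conf"],2),at_z(t,d["uv"],8)) for d in bot.landmark_of(t,"offcut0")])
save(t,"t2.png",(170,130,230,190),6)
go(440,-20,150,-84.6)
E
```

```text
line []
edge_left [(0.96, [138.0, 30.0], [557.7, 123.9])]
edge_right []
pallet_hole0 [(0.78, [337.0, 91.0], [521.1, -66.2]), (0.72, [411.0, 99.0], [520.9, -136.0]), (0.6, [254.0, 81.0], [522.6, 11.1]), (0.58, [175.0, 75.0], [520.5, 84.4])]
[(0.68, array([600.2, 288.1,   8. ])), (0.49, array([605.7, 320.7,   8. ]))]
t 14.1 ee [440.8 -18.6 250.1] yaw -84.6 q7 -1.53 w 85.3 F [-0.3  0.8 -0.2]
-> xyz [1.3, 0.9, 100.1] twist [0.0, 0.0, 0.0]
```

View pics/w2.png

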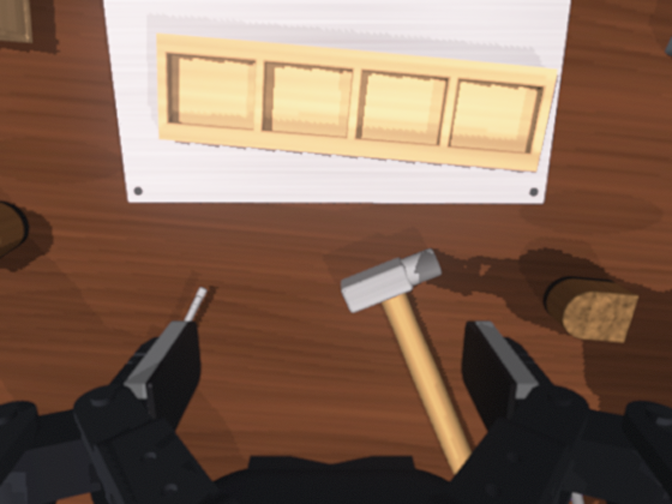

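View pics/t2.png

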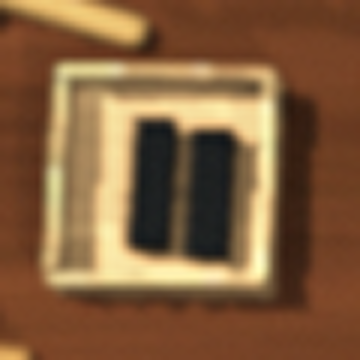

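Both offcuts lie in the tray. The pallet centre is about (521,-27), with yaw near 0. I'll descend behind it with open fingers, turned 5.4° to match the line, and push.

```bash
python3 -c "
from h import *
go(453,-33,45,-84.6)"
```

```text
t 14.1 ee [440.8 -18.6 250.1] yaw -84.6 q7 -1.53 w 85.3 F [-0.3  0.8 -0.2]
-> xyz [15.5, -10.9, 205.0] twist [0.0, 0.0, 0.0]
```

Request:
{"api": "jog_arm", "payload": {"deltas": [{"xyz":[15.5,-11,205],"twist":[0,0,0],"claw":0},{"xyz":[15.5,-11,205],"twist":[0,0,0],"claw":0},{"xyz":[15.5,-11,205],"twist":[0,0,0],"claw":0},{"xyz":[15.5,-11,205],"twist":[0,0,0],"claw":0},{"xyz":[15.5,-11,205],"twist":[0,0,0],"claw":0},{"xyz":[15.5,-11,205],"twist":[0,0,0],"claw":0},{"xyz":[15.5,-11,205],"twist":[0,0,0],"claw":0},{"xyz":[15.5,-11,205],"twist":[0,0,0],"claw":0}]}}

```text
t: 14.77
ee_pos: [454.6, -33.1, 47.0]
eef_rot: [0.74, -0.673, 0.001, -0.001]
contact_force: [-0.0, -0.6, 0.3]
width: 85.5
```

Request:
{"api": "jog_arm", "payload": {"deltas": [{"xyz":[0,0,10],"twist":[0,0,0],"claw":0},{"xyz":[0,0,20],"twist":[0,0,0],"claw":0},{"xyz":[0,0,28],"twist":[0,0,0],"claw":0},{"xyz":[0,0,33],"twist":[0,0,0],"claw":0},{"xyz":[0,0,33],"twist":[0,0,0],"claw":0},{"xyz":[0,0,33],"twist":[0,0,0],"claw":0}]}}

```text
t: 15.27
ee_pos: [452.8, -33.4, 12.0]
eef_rot: [0.739, -0.673, -0.0, 0.0]
contact_force: [0.2, -0.6, 0.0]
width: 85.2
```

Request:
{"api": "jog_arm", "payload": {"deltas": [{"xyz":[0,0,6],"twist":[0,0,0],"claw":0},{"xyz":[0,-5,6],"twist":[0,0,0],"claw":0},{"xyz":[0,-10,6],"twist":[0,0,0],"claw":0},{"xyz":[0,-14,6],"twist":[0,0,0],"claw":0},{"xyz":[0,-18,6],"twist":[0,0,0],"claw":0},{"xyz":[0,-23,6],"twist":[0,0,0],"claw":0},{"xyz":[0,-28,6],"twist":[0,0,0],"claw":0},{"xyz":[0,-33,6],"twist":[0,0,0],"claw":0},{"xyz":[0,-38,6],"twist":[0,0,0],"claw":0}]}}

```text
t: 16.02
ee_pos: [487.9, -31.1, 5.6]
eef_rot: [0.739, -0.674, -0.002, 0.003]
contact_force: [-4.7, -1.1, 1.5]
width: 85.2
```

Request:
{"api": "jog_arm", "payload": {"deltas": [{"xyz":[0,-6,0],"twist":[0,0,0],"claw":0},{"xyz":[0,-12,0],"twist":[0,0,0],"claw":0},{"xyz":[0,-18,0],"twist":[0,0,0],"claw":0},{"xyz":[0,-24,0],"twist":[0,0,0],"claw":0},{"xyz":[0,-30,0],"twist":[0,0,0],"claw":0},{"xyz":[0,-36,0],"twist":[0,0,0],"claw":0},{"xyz":[0,-42,0],"twist":[0,0,0],"claw":0},{"xyz":[0,-48,0],"twist":[0,0,0],"claw":0},{"xyz":[0,-52,0],"twist":[0,0,0],"claw":0},{"xyz":[0,-52,0],"twist":[0,0,0],"claw":0}]}}

```text
t: 16.85
ee_pos: [541.9, -25.2, 5.6]
eef_rot: [0.739, -0.673, -0.001, 0.001]
contact_force: [-2.3, -0.7, -0.8]
width: 85.4
```

```bash
cat >> h.py <<'E'
def fit_x(p,z,y0,y1,xg,sgn,n=50,win=14,a=0.,out=None):
    """strongest brightness step/dark line along world x near xg(y); sgn: 'dark' line, or +1/-1 grey step with x"""
    g=cv2.GaussianBlur(cv2.cvtColor(p["img"],cv2.COLOR_RGB2LAB),(3,3),0).astype(np.float32)
    P=[]
    for y in np.linspace(y0,y1,n):
        xs=xg(y)+np.arange(-win,win+.01,.5); uv=np.array([proj(p,(x,y,z)) for x in xs],np.float32)
        ch=0 if sgn=="dark" else 2
        v=cv2.remap(g[...,ch],uv[:,:1],uv[:,1:],cv2.INTER_LINEAR,borderMode=cv2.BORDER_REPLICATE)[:,0]
        k=np.clip(np.median(v)-8-v,0,None) if sgn=="dark" else np.clip(np.gradient(v)*sgn,0,None)
        i=k.argmax(); s=slice(max(i-5,0),i+6)
        if k[i]>1: P.append((y,(k[s]*xs[s]).sum()/k[s].sum()))
    P=np.array(P); keep=np.ones(len(P),bool)
    for _ in range(6):
        f=np.polyfit(P[keep,0],P[keep,1],1); r=np.abs(np.polyval(f,P[:,0])-P[:,1]); keep=r<max(1.,2*np.median(r))
    return f,np.std((np.polyval(f,P[:,0])-P[:,1])[keep]),keep.sum()
E
python3 - <<'E'
from h import *
np.set_printoptions(precision=2,suppress=True)
go(0,0,0,-84.6)
w=bot.snapshot("wrist");save(w,"w3.png",scale=1.2)
print(proj(w,(650,-100,12)),proj(w,(650,80,12)))
print("line",fit_x(w,12,-120,100,lambda y:648.3-.0938*y,"dark"))
for n,z in dict(edge_left=12,edge_right=12,pallet_hole0=30).items():
    print(n,[(round(d["conf"],2),np.round(d["uv"]).tolist(),at_z(w,d["uv"],z)[:2].round(1).tolist()) for d in bot.landmark_of(w,n)])
E
```

```text
t 16.9 ee [541.9 -25.2   5.6] yaw -84.6 q7 -1.70 w 85.4 F [-2.3 -0.7 -0.8]
-> xyz [-75.8, 537.1, 7.1] twist [0.2, -0.0, -0.0]
[532.75   6.68] [-19.08 -50.3 ]Traceback (most recent call last):
  File "<stdin>", line 6, in <module>
  File "h.py", line 47, in fit_x
    f=np.polyfit(P[keep,0],P[keep,1],1); r=np.abs(np.polyval(f,P[:,0])-P[:,1]); keep=r<max(1.,2*np.median(r))
                 ~^^^^^^^^
IndexError: too many indices for array: array is 1-dimensional, but 2 were indexed
```

View pics/w3.png

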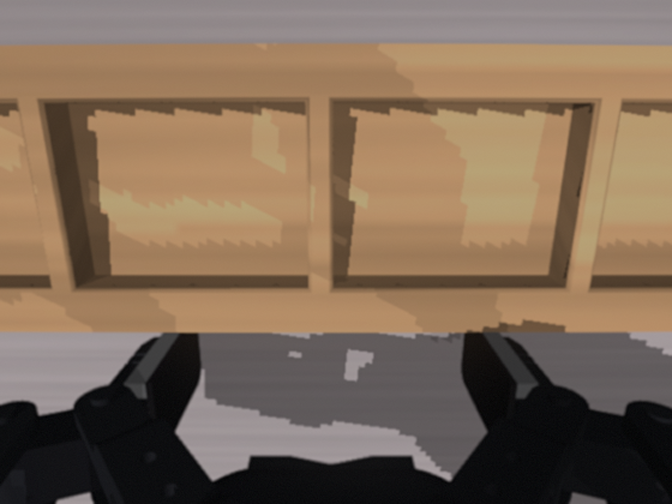

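The pallet sits flush against both fingers. I'll back off and rise to measure it against the line.

Request:
{"api": "jog_arm", "payload": {"deltas": [{"xyz":[0,8,0],"twist":[0,0,0],"claw":0},{"xyz":[0,8,-40],"twist":[0,0,0],"claw":0},{"xyz":[0,8,-80],"twist":[0,0,0],"claw":0},{"xyz":[0,8,-120],"twist":[0,0,0],"claw":0},{"xyz":[0,8,-160],"twist":[0,0,0],"claw":0},{"xyz":[0,8,-200],"twist":[0,0,0],"claw":0},{"xyz":[0,8,-220],"twist":[0,0,0],"claw":0},{"xyz":[0,8,-220],"twist":[0,0,0],"claw":0},{"xyz":[0,8,-220],"twist":[0,0,0],"claw":0},{"xyz":[0,8,-220],"twist":[0,0,0],"claw":0}]}}

```text
t: 17.73
ee_pos: [534.0, -25.8, 225.4]
eef_rot: [0.739, -0.673, -0.0, 0.0]
contact_force: [-0.9, -0.1, -0.4]
width: 85.5
```

```bash
cat > pal.py <<'E'
from h import *
np.set_printoptions(precision=3,suppress=True)
def pal(w,far):
    l=fit_x(w,12,-150,110,lambda y:648.3-.0938*y,"dark",win=9)
    e=fit_x(w,30,-150,110,lambda y:far-.0938*y,-1,win=14)
    L=lambda y:np.polyval(l[0],y);E=lambda y:np.polyval(e[0],y)
    print("line",l,"top far edge",e)
    print("gap left(y120) %.1f right(y-165) %.1f"%((L(120)-E(120))*.9956,(L(-165)-E(-165))*.9956))
E
python3 - <<'E'
from pal import *
go(0,0,0,-84.6)
w=bot.snapshot("wrist");save(w,"w4.png",scale=1.2)
pal(w,631)
for n,z in dict(line=12,edge_left=12,edge_right=12,pallet_hole0=30).items():
    print(n,[(round(d["conf"],2),np.round(d["uv"]).tolist(),at_z(w,d["uv"],z)[:2].round(1).tolist()) for d in bot.landmark_of(w,n)])
E
```

```text
t 17.7 ee [534.  -25.8 225.4] yaw -84.6 q7 -1.58 w 85.5 F [-0.9 -0.1 -0.4]
-> xyz [-75.7, 529.1, 225.8] twist [0.0, -0.0, -0.0]
line (array([ -0.094, 648.124]), np.float64(0.022081943051873738), np.int64(50)) top far edge (array([ -0.094, 628.82 ]), np.float64(0.034131659186867745), np.int64(50))
gap left(y120) 19.2 right(y-165) 19.2
line [(0.9, [260.0, 43.0], [648.1, -0.7])]
edge_left [(0.86, [104.0, 70.0], [613.1, 138.2])]
edge_right [(0.66, [442.0, 66.0], [644.1, -165.3])]
pallet_hole0 [(0.89, [146.0, 112.0], [580.3, 93.7]), (0.72, [227.0, 110.0], [588.5, 22.6]), (0.71, [316.0, 109.0], [596.7, -54.7]), (0.7, [400.0, 111.0], [602.4, -128.9])]
```

View pics/w4.png

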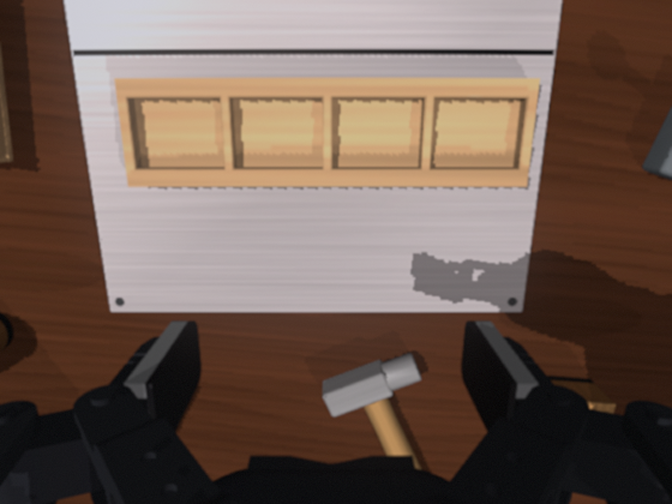

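Request:
{"api": "jog_arm", "payload": {"deltas": [{"xyz":[0,3,40],"twist":[0,0,0],"claw":0},{"xyz":[0,3,80],"twist":[0,0,0],"claw":0},{"xyz":[0,3,120],"twist":[0,0,0],"claw":0},{"xyz":[0,3,160],"twist":[0,0,0],"claw":0},{"xyz":[0,3,195],"twist":[0,0,0],"claw":0},{"xyz":[0,3,212],"twist":[0,0,0],"claw":0},{"xyz":[0,3,219],"twist":[0,0,0],"claw":0},{"xyz":[0,0,220],"twist":[0,0,0],"claw":0},{"xyz":[0,-4,220],"twist":[0,0,0],"claw":0}]}}

```text
t: 18.73
ee_pos: [539.2, -25.3, 6.5]
eef_rot: [0.739, -0.673, 0.0, -0.0]
contact_force: [0.2, 0.8, -0.7]
width: 85.6
```

Request:
{"api": "jog_arm", "payload": {"deltas": [{"xyz":[0,-4,0],"twist":[0,0,0],"claw":0},{"xyz":[0,-8,0],"twist":[0,0,0],"claw":0},{"xyz":[0,-12,0],"twist":[0,0,0],"claw":0},{"xyz":[0,-16,0],"twist":[0,0,0],"claw":0},{"xyz":[0,-19,0],"twist":[0,0,0],"claw":0},{"xyz":[0,-21,0],"twist":[0,0,0],"claw":0},{"xyz":[0,-22,0],"twist":[0,0,0],"claw":0},{"xyz":[0,-22.7,0],"twist":[0,0,0],"claw":0},{"xyz":[0,-22.7,0],"twist":[0,0,0],"claw":0},{"xyz":[0,-22.7,0],"twist":[0,0,0],"claw":0}]}}

```text
t: 19.57
ee_pos: [559.5, -23.7, 7.2]
eef_rot: [0.739, -0.673, -0.001, 0.002]
contact_force: [-6.5, -0.6, 4.8]
width: 85.3
```

Request:
{"api": "jog_arm", "payload": {"deltas": [{"xyz":[0,8,0],"twist":[0,0,0],"claw":0},{"xyz":[0,8,-40],"twist":[0,0,0],"claw":0},{"xyz":[0,8,-80],"twist":[0,0,0],"claw":0},{"xyz":[0,8,-120],"twist":[0,0,0],"claw":0},{"xyz":[0,8,-160],"twist":[0,0,0],"claw":0},{"xyz":[0,8,-200],"twist":[0,0,0],"claw":0},{"xyz":[0,8,-220],"twist":[0,0,0],"claw":0},{"xyz":[0,8,-220],"twist":[0,0,0],"claw":0},{"xyz":[0,8,-220],"twist":[0,0,0],"claw":0},{"xyz":[0,8,-220],"twist":[0,0,0],"claw":0}]}}

```text
t: 20.4
ee_pos: [553.0, -24.0, 226.0]
eef_rot: [0.739, -0.673, 0.0, 0.0]
contact_force: [0.5, 0.2, -1.0]
width: 85.1
```

```bash
python3 - <<'E'
from pal import *
go(0,0,0,-84.6)
w=bot.snapshot("wrist");save(w,"w5.png",scale=1.2)
try: pal(w,648.1)
except Exception as e: print(e)
for n,z in dict(line=12,edge_left=12,edge_right=12,pallet_hole0=30).items():
    print(n,[(round(d["conf"],2),np.round(d["uv"]).tolist(),at_z(w,d["uv"],z)[:2].round(1).tolist()) for d in bot.landmark_of(w,n)])
E
```

```text
t 20.4 ee [553. -24. 226.] yaw -84.6 q7 -1.59 w 85.1 F [ 0.5  0.2 -1. ]
-> xyz [-75.8, 548.4, 225.9] twist [-0.0, -0.0, -0.0]
line (array([ -0.094, 649.066]), np.float64(0.02820980504653732), np.int64(50)) top far edge (array([ -0.093, 647.033]), np.float64(0.06789230854200964), np.int64(50))
gap left(y120) 1.9 right(y-165) 2.3
line [(0.93, [259.0, 66.0], [647.7, 0.2]), (0.61, [229.0, 114.0], [603.7, 24.8]), (0.28, [262.0, 150.0], [572.9, -8.4])]
edge_left [(0.87, [108.0, 68.0], [633.6, 136.4])]
edge_right [(0.59, [439.0, 70.0], [660.0, -161.6])]
pallet_hole0 [(0.8, [314.0, 113.0], [612.3, -52.4]), (0.71, [230.0, 116.0], [603.0, 22.0]), (0.62, [398.0, 116.0], [616.6, -127.0]), (0.61, [147.0, 113.0], [599.0, 95.3])]
```

View pics/w5.png

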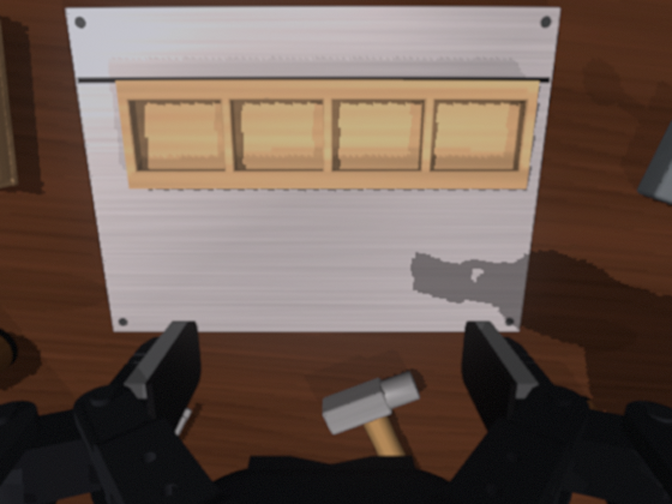

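The edge is parallel to the line and about 1.2 mm short of its middle (line at 1.2× rows 79–80, pallet edge row 82). I'll nudge it a little more.

Request:
{"api": "jog_arm", "payload": {"deltas": [{"xyz":[0,3,40],"twist":[0,0,0],"claw":0},{"xyz":[0,3,80],"twist":[0,0,0],"claw":0},{"xyz":[0,3,120],"twist":[0,0,0],"claw":0},{"xyz":[0,3,160],"twist":[0,0,0],"claw":0},{"xyz":[0,3,195],"twist":[0,0,0],"claw":0},{"xyz":[0,3,212],"twist":[0,0,0],"claw":0},{"xyz":[0,3,219],"twist":[0,0,0],"claw":0},{"xyz":[0,0,219],"twist":[0,0,0],"claw":0},{"xyz":[0,-3,219],"twist":[0,0,0],"claw":0}]}}

```text
t: 21.4
ee_pos: [557.2, -23.6, 7.7]
eef_rot: [0.739, -0.673, 0.0, -0.0]
contact_force: [0.3, -0.3, -0.2]
width: 85.6
```

Request:
{"api": "jog_arm", "payload": {"deltas": [{"xyz":[0,-2,0],"twist":[0,0,0],"claw":0},{"xyz":[0,-3,0],"twist":[0,0,0],"claw":0},{"xyz":[0,-4,0],"twist":[0,0,0],"claw":0},{"xyz":[0,-4.5,0],"twist":[0,0,0],"claw":0},{"xyz":[0,-5,0],"twist":[0,0,0],"claw":0},{"xyz":[0,-5,0],"twist":[0,0,0],"claw":0},{"xyz":[0,-5,0],"twist":[0,0,0],"claw":0}]}}

```text
t: 21.98
ee_pos: [559.9, -23.5, 7.7]
eef_rot: [0.739, -0.673, -0.001, 0.001]
contact_force: [-6.5, 0.1, 4.6]
width: 85.6
```

Request:
{"api": "jog_arm", "payload": {"deltas": [{"xyz":[0,8,0],"twist":[0,0,0],"claw":0},{"xyz":[0,8,-40],"twist":[0,0,0],"claw":0},{"xyz":[0,8,-80],"twist":[0,0,0],"claw":0},{"xyz":[0,8,-120],"twist":[0,0,0],"claw":0},{"xyz":[0,8,-160],"twist":[0,0,0],"claw":0},{"xyz":[0,8,-200],"twist":[0,0,0],"claw":0},{"xyz":[0,8,-220],"twist":[0,0,0],"claw":0},{"xyz":[0,8,-220],"twist":[0,0,0],"claw":0},{"xyz":[0,8,-220],"twist":[0,0,0],"claw":0},{"xyz":[0,8,-220],"twist":[0,0,0],"claw":0}]}}

```text
t: 22.82
ee_pos: [552.8, -24.1, 226.5]
eef_rot: [0.739, -0.673, 0.0, 0.0]
contact_force: [-0.5, 0.0, -1.0]
width: 85.3
```

```bash
python3 - <<'E'
from pal import *
w=bot.snapshot("wrist")
pal(w,648.1)
# pocket geometry: inner dividers via landmarks in two views
t=bot.snapshot("top");s=bot.snapshot("scene")
H={}
for p,k in((w,"w"),(t,"t"),(s,"s")):
  print(k,[(round(d["conf"],2),at_z(p,d["uv"],30)[:2].round(1).tolist()) for d in bot.landmark_of(p,"pallet_hole0")])
  print("  heel",[(round(d["conf"],2),at_z(p,d["uv"],0)[:2].round(1).tolist()) for d in bot.landmark_of(p,"heel0")])
go(400,330,230,-84.6)
E
```

```text
line (array([ -0.095, 649.188]), np.float64(0.014673461884874324), np.int64(50)) top far edge (array([ -0.094, 647.311]), np.float64(0.03844555400778979), np.int64(50))
gap left(y120) 1.7 right(y-165) 2.1
w [(0.73, [599.9, 95.0]), (0.72, [619.0, -125.9]), (0.66, [614.0, -52.1]), (0.63, [607.5, 20.2])]
  heel []
t [(0.78, [590.6, 98.5]), (0.61, [619.5, -124.9]), (0.5, [594.4, -308.3])]
  heel [(0.75, [477.5, 390.3]), (0.58, [550.5, 506.1]), (0.53, [448.3, -407.9]), (0.53, [366.2, -248.9]), (0.49, [387.0, 285.7])]
s [(0.92, [618.8, -121.6]), (0.91, [608.8, 96.2]), (0.82, [604.5, 16.1]), (0.56, [600.5, -50.0]), (0.27, [675.1, -152.4]), (0.2, [502.4, -381.6])]
  heel [(0.72, [361.7, -261.4]), (0.66, [395.1, 277.9]), (0.59, [465.1, -403.6])]
t 23.3 ee [553.2 -23.9 226.8] yaw -84.6 q7 -1.60 w 85.6 F [0.4 0.2 0.3]
-> xyz [-366.7, 119.4, -3.1] twist [0.0, 0.0, -0.0]
```

The edge is now within about 1 mm of the line's middle and parallel to it. Next, the heels on the left.

Request:
{"api": "jog_arm", "payload": {"deltas": [{"xyz":[-357,70,-3],"twist":[0,0,0],"claw":0},{"xyz":[-357,70,-3],"twist":[0,0,0],"claw":0},{"xyz":[-357,70,-3],"twist":[0,0,0],"claw":0},{"xyz":[-357,70,-3],"twist":[0,0,0],"claw":0},{"xyz":[-357,70,-3],"twist":[0,0,0],"claw":0},{"xyz":[-357,70,-3],"twist":[0,0,0],"claw":0},{"xyz":[-357,70,-3],"twist":[0,0,0],"claw":0},{"xyz":[-357,70,-3],"twist":[0,0,0],"claw":0},{"xyz":[-357,70,-3],"twist":[0,0,0],"claw":0},{"xyz":[-357,70,-3],"twist":[0,0,0],"claw":0}]}}

```text
t: 24.1
ee_pos: [445.9, 333.5, 230.8]
eef_rot: [0.743, -0.669, -0.003, -0.002]
contact_force: [-0.3, 0.1, 0.0]
width: 85.2
```

Request:
{"api": "jog_arm", "payload": {"deltas": [{"xyz":[0,0,0],"twist":[0,0,0],"claw":0},{"xyz":[0,0,0],"twist":[0,0,0],"claw":0},{"xyz":[0,0,0],"twist":[0,0,0],"claw":0}]}}

```text
t: 24.35
ee_pos: [451.1, 323.1, 229.9]
eef_rot: [0.739, -0.674, 0.0, 0.0]
contact_force: [0.5, -0.7, 1.0]
width: 85.5
```

```bash
python3 - <<'E'
from h import *
w=bot.snapshot("wrist");save(w,"w6.png",scale=1.2)
print([(round(d["conf"],2),np.round(d["uv"]).tolist(),at_z(w,d["uv"],0)[:2].round(1).tolist()) for d in bot.landmark_of(w,"heel0")])
print([(round(d["conf"],2),np.round(d["rect"]).tolist()) for d in bot.look_for(w,"heel0")])
go(450,325,230,-84.6);print(w["T"][:3,3])
E
```

```text
[(0.96, [204.0, 140.0], [473.4, 397.1]), (0.68, [311.0, 235.0], [383.0, 279.2])]
[(0.9, [170.0, 109.0, 226.0, 181.0]), (0.76, [277.0, 212.0, 343.0, 277.0])]
t 24.5 ee [451.  323.4 230.1] yaw -84.8 q7 -2.32 w 85.7 F [-0.2  0.2 -0.4]
-> xyz [-1.7, 0.9, 0.1] twist [-0.0, -0.0, -0.2]
[523.41856959 330.23110736 371.63822511]
```

View pics/w6.png

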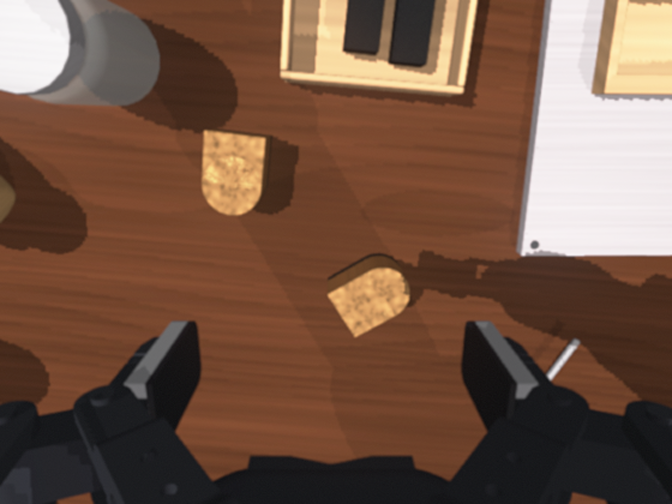

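Two upright heels: (235,172) with the round end down, and (370,300) with the round end right. The offcuts in the tray are visible. I'll measure the cork tops.

```bash
cat > heel.py <<'E'
from h import *
def heels(p,uvs,z=40.):
    hsv=cv2.cvtColor(p["img"],cv2.COLOR_RGB2HSV); out=[]
    m=((hsv[...,2]>150)&(hsv[...,1]>60)&(hsv[...,0]>10)&(hsv[...,0]<30)).astype(np.uint8)
    m=cv2.morphologyEx(m,cv2.MORPH_CLOSE,np.ones((5,5),np.uint8))
    for c in cv2.findContours(m,0,1)[0]:
        A=cv2.contourArea(c)
        if A<800 or min(abs(cv2.pointPolygonTest(c,(float(u),float(v)),True)) if cv2.pointPolygonTest(c,(float(u),float(v)),False)<0 else 0 for u,v in uvs)>15: continue
        P=np.array([at_z(p,q[0],z)[:2] for q in c],np.float32)
        (cx,cy),(a,b),ang=cv2.minAreaRect(P); 
        if a<b: a,b,ang=b,a,ang+90
        M=cv2.moments(P); cen=np.array([M["m10"]/M["m00"],M["m01"]/M["m00"]])
        d=np.array([np.cos(np.radians(ang)),np.sin(np.radians(ang))])
        if (cen-[cx,cy])@d>0: d=-d   # centroid lies toward flat end; round end = +d
        out.append((cx,cy)); g=np.array([cx,cy])-5*d
        print("heel c (%.1f,%.1f) size %.1f x %.1f yaw %.1f grasp (%.1f,%.1f)"%(cx,cy,a,b,np.degrees(np.arctan2(d[1],d[0])),*g))
    return out
E
python3 - <<'E'
from heel import *
w=bot.snapshot("wrist");s=bot.snapshot("scene")
H=heels(w,[d["uv"] for d in bot.landmark_of(w,"heel0")])
b=bot.landmark_of(s,"heel0");a=bot.landmark_of(w,"heel0")
for i in a:
  for j in b:
    X,e=tri([(w,i["uv"]),(s,j["uv"])])
    if e<8:print("tri underside",X.round(1),round(e,1))
E
```

```text
heel c (383.9,284.1) size 59.2 x 45.4 yaw -53.3 grasp (380.9,288.1)
heel c (472.8,399.1) size 60.2 x 45.1 yaw 178.3 grasp (477.8,398.9)
tri underside [385.4 282.5   3.2] 0.2
tri underside [473.3 396.1   1.1] 0.9
```

Request:
{"api": "jog_arm", "payload": {"deltas": [{"xyz":[-73,-33.5,150],"twist":[0,0,6.9],"claw":0},{"xyz":[-73,-33.5,150],"twist":[0,0,6.9],"claw":0},{"xyz":[-73,-33.5,150],"twist":[0,0,6.9],"claw":0},{"xyz":[-73,-33.5,150],"twist":[0,0,6.9],"claw":0},{"xyz":[-73,-33.5,150],"twist":[0,0,6.9],"claw":0},{"xyz":[-73,-33.5,150],"twist":[0,0,6.9],"claw":0},{"xyz":[-73,-33.5,150],"twist":[0,0,6.9],"claw":0},{"xyz":[-73,-33.5,150],"twist":[0,0,6.9],"claw":0},{"xyz":[-73,-33.5,150],"twist":[0,0,6.9],"claw":0}]}}

```text
t: 25.5
ee_pos: [478.2, 400.8, 83.0]
eef_rot: [-0.697, 0.717, -0.001, 0.002]
contact_force: [-0.3, 0.2, 0.5]
width: 85.3
```

```bash
python3 - <<'E'
from heel import *
go(477.8,398.9,19,-91.7)
w=bot.snapshot("wrist");save(w,"w7.png")
heels(w,[d["uv"] for d in bot.landmark_of(w,"heel0")])
E
```

```text
t 25.5 ee [478.2 400.8  83. ] yaw -91.6 q7 -2.62 w 85.3 F [-0.3  0.2  0.5]
-> xyz [2.0, 0.6, 64.0] twist [-0.2, 0.1, 0.1]
heel c (473.0,399.2) size 60.6 x 44.8 yaw 178.2 grasp (478.0,399.0)
```

Consistent. Descend, grip and lift.

Request:
{"api": "jog_arm", "payload": {"deltas": [{"xyz":[2,0.6,35],"twist":[0,0,0],"claw":0},{"xyz":[2,0.6,63],"twist":[0,0,0],"claw":0},{"xyz":[2,0.6,63],"twist":[0,0,0],"claw":0},{"xyz":[2,0.6,63],"twist":[0,0,0],"claw":1},{"xyz":[2,0.6,63],"twist":[0,0,0],"claw":1},{"xyz":[2,0.6,63],"twist":[0,0,0],"claw":1},{"xyz":[2,0.6,63],"twist":[0,0,0],"claw":1},{"xyz":[2,0.6,63],"twist":[0,0,0],"claw":1}]}}

```text
t: 26.27
ee_pos: [477.6, 400.2, 19.7]
eef_rot: [-0.698, 0.717, -0.0, 0.002]
contact_force: [-0.4, -0.9, 5.8]
width: 42.9
```

Request:
{"api": "jog_arm", "payload": {"deltas": [{"xyz":[0,0,-41],"twist":[0,0,0],"claw":1},{"xyz":[0,0,-82],"twist":[0,0,0],"claw":1},{"xyz":[0,0,-110],"twist":[0,0,0],"claw":1},{"xyz":[0,0,-110],"twist":[0,0,0],"claw":1},{"xyz":[0,0,-110],"twist":[0,0,0],"claw":1}]}}

```text
t: 26.68
ee_pos: [477.1, 399.8, 129.8]
eef_rot: [-0.698, 0.717, -0.0, 0.002]
contact_force: [-0.4, -1.4, -2.2]
width: 42.6
```

```bash
python3 - <<'E'
from heel import *
t=np.array([-.0934,.9956])
g=np.array([599.2,94.8])-5*t
print(g);go(g[0],g[1],125,5.4)
E
```

```text
[599.667  89.822]
t 26.7 ee [477.1 399.8 129.8] yaw -91.5 q7 -2.59 w 42.6 F [-0.4 -1.4 -2.2]
-> xyz [306.6, -130.8, 4.4] twist [-0.3, -0.1, -96.9]
```

Request:
{"api": "jog_arm", "payload": {"deltas": [{"xyz":[297,-129.5,4],"twist":[0,0,-97],"claw":1},{"xyz":[297,-129.5,4],"twist":[0,0,-97],"claw":1},{"xyz":[297,-129.5,4],"twist":[0,0,-97],"claw":1},{"xyz":[297,-129.5,4],"twist":[0,0,-97],"claw":1},{"xyz":[297,-129.5,4],"twist":[0,0,-97],"claw":1},{"xyz":[297,-129.5,4],"twist":[0,0,-97],"claw":1},{"xyz":[297,-129.5,4],"twist":[0,0,-97],"claw":1},{"xyz":[297,-129.5,4],"twist":[0,0,-97],"claw":1},{"xyz":[297,-129.5,4],"twist":[0,0,-97],"claw":1},{"xyz":[297,-129.5,4],"twist":[0,0,-97],"claw":1}]}}

```text
t: 27.52
ee_pos: [597.2, 93.3, 120.6]
eef_rot: [0.984, -0.179, -0.002, 0.001]
contact_force: [-1.0, 0.8, -2.6]
width: 42.9
```

```bash
python3 - <<'E'
from heel import *
go(598.7,99.8,125,5.4)
E
```

```text
t 27.5 ee [597.2  93.3 120.6] yaw -20.6 q7 -0.91 w 42.9 F [-1.   0.8 -2.6]
-> xyz [-1.0, -6.6, -4.4] twist [0.2, 0.2, -26.0]
```

Request:
{"api": "jog_arm", "payload": {"deltas": [{"xyz":[-1,-6.6,-4],"twist":[0,0,-26],"claw":1},{"xyz":[-1,-6.6,-4],"twist":[0,0,-26],"claw":1},{"xyz":[-1,-6.6,-4],"twist":[0,0,-26],"claw":1},{"xyz":[-1,-6.6,-4],"twist":[0,0,-26],"claw":1},{"xyz":[-1,-6.6,-4],"twist":[0,0,-26],"claw":1},{"xyz":[-1,-6.6,-4],"twist":[0,0,-26],"claw":1},{"xyz":[-1,-6.6,-4],"twist":[0,0,-26],"claw":1}]}}

```text
t: 28.1
ee_pos: [598.3, 104.6, 126.2]
eef_rot: [0.999, 0.046, -0.001, 0.0]
contact_force: [-0.1, 0.1, -1.4]
width: 42.8
```

```bash
python3 - <<'E'
from heel import *
go(598.7,99.8,62,5.4)
w=bot.snapshot("wrist");save(w,"w8.png")
print([(round(d["conf"],2),at_z(w,d["uv"],30)[:2].round(1).tolist()) for d in bot.landmark_of(w,"pallet_hole0")])
for b in (0.,90.,100.,110.):
  pass
E
```

```text
t 28.1 ee [598.3 104.6 126.2] yaw 5.3 q7 -0.52 w 42.8 F [-0.1  0.1 -1.4]
-> xyz [0.1, 4.8, 64.2] twist [0.0, 0.1, -0.1]
[(0.89, [612.9, -48.7])]
```

View pics/w8.png

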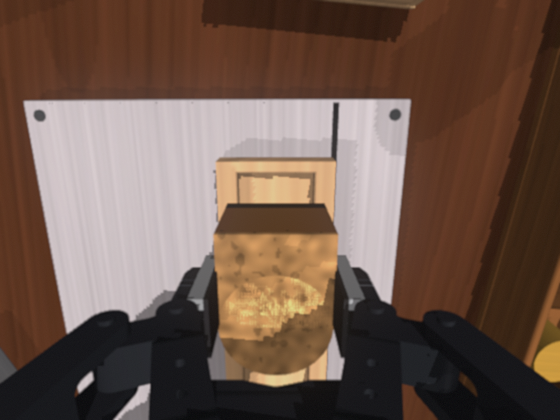

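Heel held square (flat end up, at (276,290)) over the left pocket. I'll lower it.

Request:
{"api": "jog_arm", "payload": {"deltas": [{"xyz":[0,4.8,30],"twist":[0,0,0],"claw":1},{"xyz":[0,4.8,62],"twist":[0,0,0],"claw":1},{"xyz":[0,4.8,62],"twist":[0,0,0],"claw":1},{"xyz":[0,4.8,62],"twist":[0,0,0],"claw":1},{"xyz":[0,4.8,62],"twist":[0,0,0],"claw":1},{"xyz":[0,4.8,62],"twist":[0,0,0],"claw":1}]}}

```text
t: 28.7
ee_pos: [600.9, 101.1, 67.3]
eef_rot: [0.999, 0.047, 0.002, -0.0]
contact_force: [0.4, -0.3, -0.4]
width: 42.9
```

```bash
python3 -c "
from h import *
go(598.7,99.8,38,5.4)"
```

```text
t 28.7 ee [600.9 101.1  67.3] yaw 5.4 q7 -0.56 w 42.9 F [ 0.4 -0.3 -0.4]
-> xyz [-2.4, 1.1, 29.3] twist [-0.0, -0.2, 0.0]
```

Request:
{"api": "jog_arm", "payload": {"deltas": [{"xyz":[-2.4,1,5],"twist":[0,0,0],"claw":1},{"xyz":[-2.4,1,10],"twist":[0,0,0],"claw":1},{"xyz":[-2.4,1,15],"twist":[0,0,0],"claw":1},{"xyz":[-2.4,1,20],"twist":[0,0,0],"claw":1},{"xyz":[-2.4,1,24],"twist":[0,0,0],"claw":1},{"xyz":[-2.4,1,28],"twist":[0,0,0],"claw":1},{"xyz":[-2.4,1,30],"twist":[0,0,0],"claw":1},{"xyz":[-2.4,1,30],"twist":[0,0,0],"claw":1}]}}

```text
t: 29.37
ee_pos: [597.0, 98.7, 37.7]
eef_rot: [0.999, 0.047, -0.001, 0.001]
contact_force: [-6.4, -2.8, 18.4]
width: 42.7
```

Request:
{"api": "jog_arm", "payload": {"deltas": [{"xyz":[0,0,-1],"twist":[0,0,0],"claw":0.3},{"xyz":[0,0,-1],"twist":[0,0,0],"claw":0.3},{"xyz":[0,0,-1],"twist":[0,0,0],"claw":0.3},{"xyz":[0,0,-1],"twist":[0,0,0],"claw":0.2},{"xyz":[0,0,-40],"twist":[0,0,0],"claw":0},{"xyz":[0,0,-80],"twist":[0,0,0],"claw":0},{"xyz":[0,0,-120],"twist":[0,0,0],"claw":0},{"xyz":[0,0,-120],"twist":[0,0,0],"claw":0},{"xyz":[0,0,-120],"twist":[0,0,0],"claw":0},{"xyz":[0,0,-120],"twist":[0,0,0],"claw":0}]}}

```text
t: 30.2
ee_pos: [596.8, 98.5, 154.7]
eef_rot: [0.999, 0.047, -0.0, 0.0]
contact_force: [-0.3, 0.6, -0.7]
width: 85.4
```

```bash
python3 - <<'E'
from heel import *
from scipy.spatial.transform import Rotation
w=bot.snapshot("wrist");save(w,"w9.png")
L=bot.landmark_of(w,"heel0");print([(round(d["conf"],2),d["uv"],at_z(w,d["uv"],18)[:2].round(1).tolist()) for d in L])
print("at z58:");heels(w,[d["uv"] for d in L],58)
print([(round(d["conf"],2),at_z(w,d["uv"],30)[:2].round(1).tolist()) for d in bot.landmark_of(w,"pallet_hole0")])
d=np.array([np.cos(np.radians(-54.5)),np.sin(np.radians(-54.5))]);g=np.array([383.9,284.1])-5*d
print(g);go(g[0],g[1],160,35.5)
E
```

```text
[(0.9, [279.2, 196.5], [599.8, 95.5])]
at z58:
heel c (603.3,46.7) size 186.6 x 70.0 yaw -84.6 grasp (602.8,51.7)
[(0.84, [613.1, -51.7]), (0.71, [607.1, 21.6])]
[380.99648522 288.17057759]
t 30.4 ee [596.1  98.4 153.3] yaw 5.4 q7 -0.49 w 85.6 F [ 0.   0.1 -0.6]
-> xyz [-196.2, -209.2, -6.1] twist [-0.0, 0.2, -30.1]
```

View pics/w9.png

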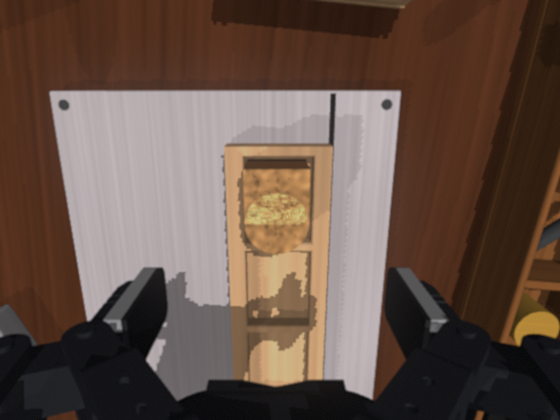

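Heel B is down in its pocket (277,205); its 66 px width matches a top at z = 58. Next is heel A.

Request:
{"api": "jog_arm", "payload": {"deltas": [{"xyz":[-196,-209,60],"twist":[0,0,-30],"claw":0},{"xyz":[-196,-209,60],"twist":[0,0,-30],"claw":0},{"xyz":[-196,-209,60],"twist":[0,0,-30],"claw":0},{"xyz":[-196,-209,60],"twist":[0,0,-30],"claw":0},{"xyz":[-196,-209,60],"twist":[0,0,-30],"claw":0},{"xyz":[-196,-209,60],"twist":[0,0,-30],"claw":0},{"xyz":[-196,-209,60],"twist":[0,0,-30],"claw":0},{"xyz":[-196,-209,60],"twist":[0,0,-30],"claw":0},{"xyz":[-196,-209,60],"twist":[0,0,-30],"claw":0},{"xyz":[-196,-209,60],"twist":[0,0,-30],"claw":0}]}}

```text
t: 31.18
ee_pos: [382.2, 288.0, 94.5]
eef_rot: [0.953, 0.304, -0.001, 0.0]
contact_force: [0.3, -0.1, -0.0]
width: 85.7
```

Request:
{"api": "jog_arm", "payload": {"deltas": [{"xyz":[0,0,0],"twist":[0,0,0],"claw":0},{"xyz":[0,0,0],"twist":[0,0,0],"claw":0},{"xyz":[0,0,0],"twist":[0,0,0],"claw":0}]}}

```text
t: 31.43
ee_pos: [383.4, 287.6, 95.1]
eef_rot: [0.953, 0.303, -0.0, 0.0]
contact_force: [-0.7, -0.3, -0.1]
width: 85.3
```

```bash
python3 - <<'E'
from heel import *
w=bot.snapshot("wrist")
L=bot.landmark_of(w,"heel0");print([(round(d["conf"],2),d["uv"],at_z(w,d["uv"],0)[:2].round(1).tolist()) for d in L])
heels(w,[d["uv"] for d in L])
go(381,288.2,20,35.5)
E
```

```text
[(0.63, [273.3, 214.1], [384.8, 283.5])]
heel c (408.4,314.6) size 278.1 x 111.7 yaw 79.7 grasp (407.5,309.7)
t 31.5 ee [383.1 287.9  95.2] yaw 35.3 q7 -0.55 w 85.4 F [-0.4 -0.5 -0.4]
-> xyz [-1.5, -1.5, 75.2] twist [0.0, -0.0, -0.2]
```

Request:
{"api": "jog_arm", "payload": {"deltas": [{"xyz":[-1.5,-1.5,40],"twist":[0,0,0],"claw":0},{"xyz":[-1.5,-1.5,75],"twist":[0,0,0],"claw":0},{"xyz":[-1.5,-1.5,75],"twist":[0,0,0],"claw":0},{"xyz":[-1.5,-1.5,75],"twist":[0,0,0],"claw":1},{"xyz":[-1.5,-1.5,75],"twist":[0,0,0],"claw":1},{"xyz":[-1.5,-1.5,75],"twist":[0,0,0],"claw":1},{"xyz":[-1.5,-1.5,75],"twist":[0,0,0],"claw":1},{"xyz":[-1.5,-1.5,75],"twist":[0,0,0],"claw":1}]}}

```text
t: 32.2
ee_pos: [381.6, 290.1, 22.4]
eef_rot: [0.953, 0.304, 0.002, -0.0]
contact_force: [-0.9, 0.2, 5.6]
width: 42.6
```

Request:
{"api": "jog_arm", "payload": {"deltas": [{"xyz":[0,0,-41],"twist":[0,0,0],"claw":1},{"xyz":[0,0,-82],"twist":[0,0,0],"claw":1},{"xyz":[0,0,-110],"twist":[0,0,0],"claw":1},{"xyz":[0,0,-110],"twist":[0,0,0],"claw":1},{"xyz":[0,0,-110],"twist":[0,0,0],"claw":1}]}}

```text
t: 32.62
ee_pos: [381.7, 289.7, 132.7]
eef_rot: [0.953, 0.304, 0.003, 0.0]
contact_force: [-0.2, -0.0, -1.7]
width: 42.4
```

```bash
python3 - <<'E'
from heel import *
t=np.array([-.0934,.9956])
g=np.array([606.2,21.1])+5*t
print(g);go(g[0],g[1],125,5.4)
E
```

```text
[605.733  26.078]
t 32.6 ee [381.7 289.7 132.7] yaw 35.4 q7 -0.49 w 42.4 F [-0.2 -0.  -1.7]
-> xyz [30.0, 344.6, 8.6] twist [0.0, -0.3, 30.0]
```

Request:
{"api": "jog_arm", "payload": {"deltas": [{"xyz":[30.5,343.6,8],"twist":[0,0,30],"claw":1},{"xyz":[30.5,343.6,8],"twist":[0,0,30],"claw":1},{"xyz":[30.5,343.6,8],"twist":[0,0,30],"claw":1},{"xyz":[30.5,343.6,8],"twist":[0,0,30],"claw":1},{"xyz":[30.5,343.6,8],"twist":[0,0,30],"claw":1},{"xyz":[30.5,343.6,8],"twist":[0,0,30],"claw":1},{"xyz":[30.5,343.6,8],"twist":[0,0,30],"claw":1},{"xyz":[30.5,343.6,8],"twist":[0,0,30],"claw":1},{"xyz":[30.5,343.6,8],"twist":[0,0,30],"claw":1},{"xyz":[30.5,343.6,8],"twist":[0,0,30],"claw":1}]}}

```text
t: 33.45
ee_pos: [605.6, 20.7, 120.2]
eef_rot: [0.999, 0.043, -0.001, 0.001]
contact_force: [-0.9, 0.2, -0.9]
width: 42.6
```

Request:
{"api": "jog_arm", "payload": {"deltas": [{"xyz":[0,0,20],"twist":[0,0,0],"claw":1},{"xyz":[0,0,40],"twist":[0,0,0],"claw":1},{"xyz":[0,0,52],"twist":[0,0,0],"claw":1},{"xyz":[0,0,52],"twist":[0,0,0],"claw":1},{"xyz":[0,0,52],"twist":[0,0,0],"claw":1},{"xyz":[0,0,52],"twist":[0,0,0],"claw":1}]}}

```text
t: 33.95
ee_pos: [604.5, 27.3, 71.0]
eef_rot: [0.999, 0.048, 0.001, -0.0]
contact_force: [0.2, -0.5, -0.9]
width: 42.8
```

```bash
python3 -c "
from h import *
go(605.6,27.3,40,5.4)"
```

```text
t 34.0 ee [604.5  27.3  71. ] yaw 5.5 q7 -0.43 w 42.8 F [ 0.2 -0.5 -0.9]
-> xyz [1.1, 0.1, 31.0] twist [-0.0, -0.1, 0.1]
```

Request:
{"api": "jog_arm", "payload": {"deltas": [{"xyz":[1,0,5],"twist":[0,0,0],"claw":1},{"xyz":[1,0,10],"twist":[0,0,0],"claw":1},{"xyz":[1,0,15],"twist":[0,0,0],"claw":1},{"xyz":[1,0,20],"twist":[0,0,0],"claw":1},{"xyz":[1,0,25],"twist":[0,0,0],"claw":1},{"xyz":[1,0,29],"twist":[0,0,0],"claw":1},{"xyz":[1,0,31],"twist":[0,0,0],"claw":1},{"xyz":[1,0,31],"twist":[0,0,0],"claw":1}]}}

```text
t: 34.62
ee_pos: [604.9, 26.5, 40.5]
eef_rot: [0.999, 0.047, -0.001, 0.001]
contact_force: [-4.8, -0.9, 9.8]
width: 42.6
```

```bash
python3 -c "
from h import *
go(605.6,27.3,40,5.4)"
```

```text
t 34.6 ee [604.9  26.5  40.5] yaw 5.4 q7 -0.46 w 42.6 F [-4.8 -0.9  9.8]
-> xyz [0.7, -0.7, 0.5] twist [0.1, 0.1, 0.0]
```

Request:
{"api": "jog_arm", "payload": {"deltas": [{"xyz":[0,0,-1],"twist":[0,0,0],"claw":0.3},{"xyz":[0,0,-1],"twist":[0,0,0],"claw":0.3},{"xyz":[0,0,-1],"twist":[0,0,0],"claw":0.3},{"xyz":[0,0,-1],"twist":[0,0,0],"claw":0.2},{"xyz":[0,0,-40],"twist":[0,0,0],"claw":0},{"xyz":[0,0,-80],"twist":[0,0,0],"claw":0},{"xyz":[0,0,-120],"twist":[0,0,0],"claw":0},{"xyz":[0,0,-160],"twist":[0,0,0],"claw":0},{"xyz":[0,0,-190],"twist":[0,0,0],"claw":0},{"xyz":[0,0,-190],"twist":[0,0,0],"claw":0}]}}

```text
t: 35.45
ee_pos: [609.2, 28.1, 236.5]
eef_rot: [0.999, 0.047, 0.006, -0.0]
contact_force: [-0.1, -0.3, 0.8]
width: 85.2
```

```bash
python3 - <<'E'
from heel import *
w=bot.snapshot("wrist");t=bot.snapshot("top")
for p in(w,t):
  L=bot.landmark_of(p,"heel0");print([(round(d["conf"],2),at_z(p,d["uv"],18)[:2].round(1).tolist()) for d in L])
  print("hole",[(round(d["conf"],2),at_z(p,d["uv"],30)[:2].round(1).tolist()) for d in bot.landmark_of(p,"pallet_hole0")])
go(410,-350,230,5.4)
E
```

```text
[(0.93, [599.8, 93.3])]
hole [(0.97, [611.3, -49.1]), (0.75, [618.1, -126.3])]
[(0.79, [591.0, 93.1]), (0.67, [359.8, -249.5]), (0.6, [599.0, 14.9]), (0.53, [451.4, -396.2])]
hole [(0.97, [615.0, -133.9]), (0.92, [587.1, 92.7]), (0.73, [606.7, -51.4]), (0.61, [608.0, 17.5]), (0.53, [454.9, -408.7])]
t 35.8 ee [604.1  26.2 227.2] yaw 5.4 q7 -0.31 w 85.3 F [ 0.2 -0.2 -0.1]
-> xyz [-228.7, 356.2, -2.0] twist [-0.0, 0.2, 0.0]
```

Request:
{"api": "jog_arm", "payload": {"deltas": [{"xyz":[-229,356,-2],"twist":[0,0,0],"claw":0},{"xyz":[-229,356,-2],"twist":[0,0,0],"claw":0},{"xyz":[-229,356,-2],"twist":[0,0,0],"claw":0},{"xyz":[-229,356,-2],"twist":[0,0,0],"claw":0},{"xyz":[-229,356,-2],"twist":[0,0,0],"claw":0},{"xyz":[-229,356,-2],"twist":[0,0,0],"claw":0},{"xyz":[-229,356,-2],"twist":[0,0,0],"claw":0},{"xyz":[-229,356,-2],"twist":[0,0,0],"claw":0},{"xyz":[-229,356,-2],"twist":[0,0,0],"claw":0},{"xyz":[-229,356,-2],"twist":[0,0,0],"claw":0}]}}

```text
t: 36.58
ee_pos: [411.8, -344.8, 230.0]
eef_rot: [0.999, 0.047, -0.001, -0.001]
contact_force: [0.8, -1.1, 0.4]
width: 85.3
```

Request:
{"api": "jog_arm", "payload": {"deltas": [{"xyz":[0,0,0],"twist":[0,0,0],"claw":0},{"xyz":[0,0,0],"twist":[0,0,0],"claw":0},{"xyz":[0,0,0],"twist":[0,0,0],"claw":0}]}}

```text
t: 36.83
ee_pos: [413.5, -342.8, 230.1]
eef_rot: [0.999, 0.047, -0.0, -0.001]
contact_force: [1.0, -0.1, 0.3]
width: 85.1
```

```bash
sed -i 's/hsv\[...,2\]>150/hsv[...,2]>VT/; s/z=40.):/z=40.,VT=170):/' heel.py; python3 - <<'E'
from heel import *
w=bot.snapshot("wrist");save(w,"w10.png",scale=1.2)
L=bot.landmark_of(w,"heel0");print([(round(d["conf"],2),np.round(d["uv"]).tolist(),at_z(w,d["uv"],0)[:2].round(1).tolist()) for d in L])
for v in (150,170,190): print(v);heels(w,[d["uv"] for d in L],VT=v)
for n,z in(("switch_base",0),("switch_tip",92)): print(n,[(round(d["conf"],2),np.round(d["uv"]).tolist(),at_z(w,d["uv"],z)[:2].round(1).tolist()) for d in bot.landmark_of(w,n)])
go(410,-350,230,5.4)
E
```

```text
[(0.75, [310.0, 229.0], [455.2, -403.0]), (0.75, [237.0, 78.0], [368.4, -258.4])]
150
heel c (385.2,-407.6) size 201.0 x 134.2 yaw -2.1 grasp (380.2,-407.4)
heel c (373.3,-273.5) size 147.1 x 112.1 yaw -83.6 grasp (372.7,-268.5)
170
heel c (457.8,-400.8) size 61.9 x 46.5 yaw 54.9 grasp (454.9,-404.9)
heel c (366.1,-256.9) size 62.3 x 48.4 yaw 94.5 grasp (366.5,-261.9)
190
heel c (457.6,-401.0) size 61.1 x 45.4 yaw 54.3 grasp (454.7,-405.0)
heel c (367.1,-256.5) size 60.8 x 45.6 yaw 90.2 grasp (367.2,-261.5)
switch_base [(0.88, [483.0, 153.0], [619.9, -306.3]), (0.85, [51.0, 92.0], [190.8, -287.6]), (0.58, [236.0, 77.0], [367.9, -257.5])]
switch_tip [(0.89, [509.0, 161.0], [588.5, -301.1])]
t 37.0 ee [ 414.7 -341.9  231.1] yaw 5.6 q7 0.53 w 85.7 F [-0.8  1.3 -0.8]
-> xyz [-5.5, 7.6, 1.1] twist [-0.0, -0.0, 0.2]
```

View pics/w10.png

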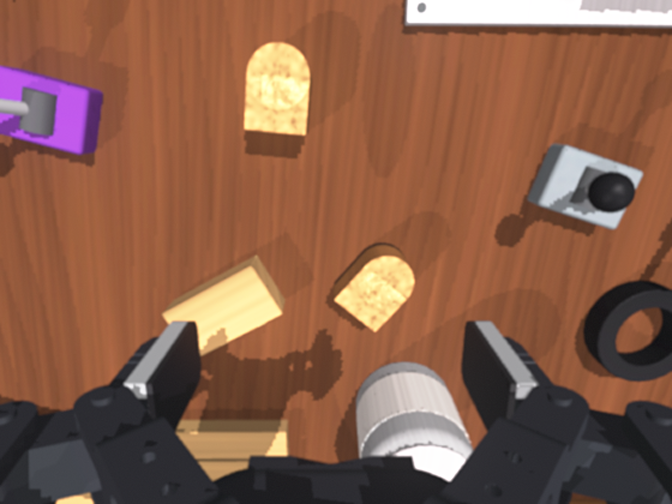

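The picture shows heel C at (277,90), heel D at (375,290), the decoy block at (225,308), the tin at (410,430), the grey switch at (590,185) and the purple decoy at (40,110). Heel C first.

```bash
python3 -c "
from h import *
go(367.1,-261.5,90,1)"
```

```text
t 37.0 ee [ 414.7 -341.9  231.1] yaw 5.6 q7 0.53 w 85.7 F [-0.8  1.3 -0.8]
-> xyz [-39.5, -84.6, 141.1] twist [-0.0, 0.0, 4.6]
```

Request:
{"api": "jog_arm", "payload": {"deltas": [{"xyz":[-39.5,-84.6,141],"twist":[0,0,4.6],"claw":0},{"xyz":[-39.5,-84.6,141],"twist":[0,0,4.6],"claw":0},{"xyz":[-39.5,-84.6,141],"twist":[0,0,4.6],"claw":0},{"xyz":[-39.5,-84.6,141],"twist":[0,0,4.6],"claw":0},{"xyz":[-39.5,-84.6,141],"twist":[0,0,4.6],"claw":0},{"xyz":[-39.5,-84.6,141],"twist":[0,0,4.6],"claw":0},{"xyz":[-39.5,-84.6,141],"twist":[0,0,4.6],"claw":0},{"xyz":[-39.5,-84.6,141],"twist":[0,0,4.6],"claw":0}]}}

```text
t: 37.7
ee_pos: [368.7, -264.2, 91.8]
eef_rot: [1.0, 0.007, 0.002, 0.001]
contact_force: [0.4, 0.7, 0.0]
width: 85.1
```

```bash
python3 - <<'E'
from heel import *
w=bot.snapshot("wrist")
L=bot.landmark_of(w,"heel0");print([(round(d["conf"],2),np.round(d["uv"]).tolist(),at_z(w,d["uv"],0)[:2].round(1).tolist()) for d in L])
for v in (170,190): print(v);heels(w,[d["uv"] for d in L],VT=v)
go(367.2,-261.5,20,1)
E
```

```text
[(0.59, [390.0, 382.0], [458.9, -401.6]), (0.56, [274.0, 199.0], [367.6, -257.2])]
170
heel c (367.3,-256.3) size 60.4 x 44.6 yaw 89.8 grasp (367.3,-261.3)
190
heel c (367.2,-256.3) size 59.6 x 44.4 yaw 90.0 grasp (367.2,-261.3)
t 37.8 ee [ 368.4 -264.3   91.7] yaw 0.8 q7 0.29 w 85.4 F [-0.2 -0.6  0.6]
-> xyz [-1.3, -3.0, 71.7] twist [0.1, -0.2, -0.2]
```

Request:
{"api": "jog_arm", "payload": {"deltas": [{"xyz":[-1.3,-3,40],"twist":[0,0,0.8],"claw":0},{"xyz":[-1.3,-3,72],"twist":[0,0,0.8],"claw":0},{"xyz":[-1.3,-3,72],"twist":[0,0,0.8],"claw":0},{"xyz":[-1.3,-3,72],"twist":[0,0,0.8],"claw":1},{"xyz":[-1.3,-3,72],"twist":[0,0,0.8],"claw":1},{"xyz":[-1.3,-3,72],"twist":[0,0,0.8],"claw":1},{"xyz":[-1.3,-3,72],"twist":[0,0,0.8],"claw":1},{"xyz":[-1.3,-3,72],"twist":[0,0,0.8],"claw":1}]}}

```text
t: 38.47
ee_pos: [367.0, -261.3, 20.4]
eef_rot: [1.0, -0.0, 0.002, 0.002]
contact_force: [0.5, 0.4, 6.6]
width: 43.1
```

Request:
{"api": "jog_arm", "payload": {"deltas": [{"xyz":[0,0,-41],"twist":[0,0,0],"claw":1},{"xyz":[0,0,-82],"twist":[0,0,0],"claw":1},{"xyz":[0,0,-110],"twist":[0,0,0],"claw":1},{"xyz":[0,0,-110],"twist":[0,0,0],"claw":1},{"xyz":[0,0,-110],"twist":[0,0,0],"claw":1}]}}

```text
t: 38.88
ee_pos: [366.5, -261.4, 130.7]
eef_rot: [1.0, -0.0, 0.002, 0.003]
contact_force: [-0.5, 0.4, -1.8]
width: 42.6
```

```bash
python3 - <<'E'
from heel import *
t=np.array([-.0934,.9956])
g=np.array([613.1,-52.6])-5*t
print(g);go(g[0],g[1],125,5.4)
E
```

```text
[613.567 -57.578]
t 38.9 ee [ 366.5 -261.4  130.7] yaw -0.0 q7 0.33 w 42.6 F [-0.5  0.4 -1.8]
-> xyz [247.0, -203.9, 5.6] twist [0.3, -0.2, -5.4]
```

Request:
{"api": "jog_arm", "payload": {"deltas": [{"xyz":[247,-204,5],"twist":[0,0,-5.4],"claw":1},{"xyz":[247,-204,5],"twist":[0,0,-5.4],"claw":1},{"xyz":[247,-204,5],"twist":[0,0,-5.4],"claw":1},{"xyz":[247,-204,5],"twist":[0,0,-5.4],"claw":1},{"xyz":[247,-204,5],"twist":[0,0,-5.4],"claw":1},{"xyz":[247,-204,5],"twist":[0,0,-5.4],"claw":1},{"xyz":[247,-204,5],"twist":[0,0,-5.4],"claw":1},{"xyz":[247,-204,5],"twist":[0,0,-5.4],"claw":1},{"xyz":[247,-204,5],"twist":[0,0,-5.4],"claw":1},{"xyz":[247,-204,5],"twist":[0,0,-5.4],"claw":1}]}}

```text
t: 39.72
ee_pos: [611.8, -53.7, 121.7]
eef_rot: [0.999, 0.049, -0.001, -0.001]
contact_force: [-0.3, -0.6, -1.1]
width: 42.4
```

Request:
{"api": "jog_arm", "payload": {"deltas": [{"xyz":[0,0,20],"twist":[0,0,0],"claw":1},{"xyz":[0,0,40],"twist":[0,0,0],"claw":1},{"xyz":[0,0,55],"twist":[0,0,0],"claw":1},{"xyz":[0,0,55],"twist":[0,0,0],"claw":1},{"xyz":[0,0,55],"twist":[0,0,0],"claw":1},{"xyz":[0,0,55],"twist":[0,0,0],"claw":1}]}}

```text
t: 40.22
ee_pos: [612.3, -56.6, 68.8]
eef_rot: [0.999, 0.047, 0.0, 0.0]
contact_force: [0.6, -0.4, -1.4]
width: 42.5
```

```bash
python3 - <<'E'
from heel import *
go(613.5,-57.6,37,5.4)
t=bot.snapshot("top");w=bot.snapshot("wrist")
for p in(w,t):print("hole",[(round(d["conf"],2),at_z(p,d["uv"],30)[:2].round(1).tolist()) for d in bot.landmark_of(p,"pallet_hole0")],"heel",[(round(d["conf"],2),at_z(p,d["uv"],18)[:2].round(1).tolist()) for d in bot.landmark_of(p,"heel0")])
print("edges",[(round(d["conf"],2),at_z(t,d["uv"],12)[:2].round(1).tolist()) for n in("edge_left","edge_right") for d in bot.landmark_of(t,n)])
E
```

```text
t 40.2 ee [612.3 -56.6  68.8] yaw 5.4 q7 -0.28 w 42.5 F [ 0.6 -0.4 -1.4]
-> xyz [1.1, 1.1, 31.8] twist [0.0, -0.0, -0.0]
hole [(0.82, [619.8, -126.1])] heel [(0.9, [612.4, -63.1]), (0.83, [607.2, 19.1])]
hole [(0.91, [607.9, -52.0]), (0.72, [604.0, 32.2]), (0.64, [592.4, 97.8])] heel [(0.8, [601.0, 88.1]), (0.76, [603.2, 22.1]), (0.74, [455.1, -401.3]), (0.6, [613.9, -47.2])]
edges [(0.96, [635.6, 142.4])]
```

Request:
{"api": "jog_arm", "payload": {"deltas": [{"xyz":[1,1,5],"twist":[0,0,0],"claw":1},{"xyz":[1,1,10],"twist":[0,0,0],"claw":1},{"xyz":[1,1,15],"twist":[0,0,0],"claw":1},{"xyz":[1,1,20],"twist":[0,0,0],"claw":1},{"xyz":[1,1,25],"twist":[0,0,0],"claw":1},{"xyz":[1,1,29],"twist":[0,0,0],"claw":1},{"xyz":[1,1,31],"twist":[0,0,0],"claw":1},{"xyz":[1,1,31],"twist":[0,0,0],"claw":1}]}}

```text
t: 41.28
ee_pos: [612.8, -56.8, 38.6]
eef_rot: [0.999, 0.047, -0.001, 0.001]
contact_force: [-5.4, -0.8, 10.5]
width: 42.7
```

Request:
{"api": "jog_arm", "payload": {"deltas": [{"xyz":[0,0,-1],"twist":[0,0,0],"claw":0.3},{"xyz":[0,0,-1],"twist":[0,0,0],"claw":0.3},{"xyz":[0,0,-1],"twist":[0,0,0],"claw":0.3},{"xyz":[0,0,-1],"twist":[0,0,0],"claw":0.2},{"xyz":[0,0,-40],"twist":[0,0,0],"claw":0},{"xyz":[0,0,-80],"twist":[0,0,0],"claw":0},{"xyz":[0,0,-120],"twist":[0,0,0],"claw":0},{"xyz":[0,0,-130],"twist":[0,0,0],"claw":0},{"xyz":[0,0,-130],"twist":[0,0,0],"claw":0}]}}

```text
t: 42.03
ee_pos: [616.0, -56.5, 171.3]
eef_rot: [0.999, 0.047, 0.004, 0.001]
contact_force: [-0.2, -0.1, -0.9]
width: 85.2
```

```bash
python3 - <<'E'
from heel import *
w=bot.snapshot("wrist")
print("hole",[(round(d["conf"],2),at_z(w,d["uv"],30)[:2].round(1).tolist()) for d in bot.landmark_of(w,"pallet_hole0")],"heel",[(round(d["conf"],2),at_z(w,d["uv"],18)[:2].round(1).tolist()) for d in bot.landmark_of(w,"heel0")])
go(454.7,-405,170,-35.5)
E
```

```text
hole [(0.91, [619.7, -125.6])] heel [(0.91, [605.7, 18.1]), (0.85, [610.5, -50.3]), (0.53, [619.6, -132.3])]
t 42.2 ee [612.1 -57.3 165.6] yaw 5.4 q7 -0.21 w 85.7 F [-0.6  1.2 -0.3]
-> xyz [-189.4, 331.3, -3.9] twist [0.1, 0.1, 40.9]
```

Request:
{"api": "jog_arm", "payload": {"deltas": [{"xyz":[-189.4,331.3,-4],"twist":[0,0,41],"claw":0},{"xyz":[-189.4,331.3,-4],"twist":[0,0,41],"claw":0},{"xyz":[-189.4,331.3,-4],"twist":[0,0,41],"claw":0},{"xyz":[-189.4,331.3,-4],"twist":[0,0,41],"claw":0},{"xyz":[-189.4,331.3,-4],"twist":[0,0,41],"claw":0},{"xyz":[-189.4,331.3,-4],"twist":[0,0,41],"claw":0},{"xyz":[-189.4,331.3,-4],"twist":[0,0,41],"claw":0},{"xyz":[-189.4,331.3,-4],"twist":[0,0,41],"claw":0},{"xyz":[-189.4,331.3,-4],"twist":[0,0,41],"claw":0},{"xyz":[-189.4,331.3,-4],"twist":[0,0,41],"claw":0}]}}

```text
t: 43.02
ee_pos: [448.5, -413.5, 168.2]
eef_rot: [0.95, -0.312, -0.003, 0.002]
contact_force: [-2.0, -0.8, -0.3]
width: 85.3
```

Request:
{"api": "jog_arm", "payload": {"deltas": [{"xyz":[0,0,40],"twist":[0,0,0],"claw":0},{"xyz":[0,0,70],"twist":[0,0,0],"claw":0},{"xyz":[0,0,70],"twist":[0,0,0],"claw":0},{"xyz":[0,0,70],"twist":[0,0,0],"claw":0},{"xyz":[0,0,70],"twist":[0,0,0],"claw":0}]}}

```text
t: 43.43
ee_pos: [456.6, -404.3, 101.6]
eef_rot: [0.952, -0.305, 0.0, -0.0]
contact_force: [-0.2, 0.5, -0.1]
width: 85.2
```

```bash
python3 - <<'E'
from heel import *
w=bot.snapshot("wrist")
L=bot.landmark_of(w,"heel0");print([(round(d["conf"],2),np.round(d["uv"]).tolist(),at_z(w,d["uv"],0)[:2].round(1).tolist()) for d in L])
for v in (170,190): print(v);heels(w,[d["uv"] for d in L],VT=v)
go(454.7,-405,20,-35.5)
E
```

```text
[(0.61, [277.0, 200.0], [459.5, -401.7])]
170
heel c (456.2,-404.7) size 69.3 x 61.4 yaw -129.7 grasp (459.4,-400.8)
190
heel c (457.6,-400.8) size 60.4 x 45.2 yaw 55.9 grasp (454.8,-404.9)
t 43.5 ee [ 457.4 -405.   103. ] yaw -35.6 q7 -0.23 w 85.3 F [0.4 0.  0.3]
-> xyz [-2.4, 1.6, 83.0] twist [0.0, -0.2, -0.1]
```

Request:
{"api": "jog_arm", "payload": {"deltas": [{"xyz":[-2,1.6,40],"twist":[0,0,-0.5],"claw":0},{"xyz":[-2,1.6,80],"twist":[0,0,-0.5],"claw":0},{"xyz":[-2,1.6,83],"twist":[0,0,-0.5],"claw":0},{"xyz":[-2,1.6,83],"twist":[0,0,-0.5],"claw":0},{"xyz":[-2,1.6,83],"twist":[0,0,-0.5],"claw":1},{"xyz":[-2,1.6,83],"twist":[0,0,-0.5],"claw":1},{"xyz":[-2,1.6,83],"twist":[0,0,-0.5],"claw":1},{"xyz":[-2,1.6,83],"twist":[0,0,-0.5],"claw":1},{"xyz":[-2,1.6,83],"twist":[0,0,-0.5],"claw":1}]}}

```text
t: 44.28
ee_pos: [455.2, -406.0, 20.9]
eef_rot: [0.953, -0.301, 0.002, 0.001]
contact_force: [-0.4, -0.2, 6.0]
width: 42.7
```

Request:
{"api": "jog_arm", "payload": {"deltas": [{"xyz":[0,0,-41],"twist":[0,0,0],"claw":1},{"xyz":[0,0,-82],"twist":[0,0,0],"claw":1},{"xyz":[0,0,-110],"twist":[0,0,0],"claw":1},{"xyz":[0,0,-110],"twist":[0,0,0],"claw":1},{"xyz":[0,0,-110],"twist":[0,0,0],"claw":1}]}}

```text
t: 44.7
ee_pos: [454.5, -405.7, 130.9]
eef_rot: [0.953, -0.302, 0.002, 0.001]
contact_force: [0.5, 1.2, -2.1]
width: 42.7
```

```bash
python3 - <<'E'
from heel import *
t=np.array([-.0934,.9956])
g=np.array([620.0,-126.2])-5*t
print(g);go(g[0],g[1],130,5.4)
E
```

```text
[ 620.467 -131.178]
t 44.7 ee [ 454.5 -405.7  130.9] yaw -35.1 q7 -0.20 w 42.7 F [ 0.5  1.2 -2.1]
-> xyz [-22.0, -320.0, 0.4] twist [0.2, -0.2, -40.5]
```

Request:
{"api": "jog_arm", "payload": {"deltas": [{"xyz":[-22,-320,-20],"twist":[0,0,-40.5],"claw":1},{"xyz":[-22,-320,-20],"twist":[0,0,-40.5],"claw":1},{"xyz":[-22,-320,-20],"twist":[0,0,-40.5],"claw":1},{"xyz":[-22,-320,-20],"twist":[0,0,-40.5],"claw":1},{"xyz":[-22,-320,-20],"twist":[0,0,-40.5],"claw":1},{"xyz":[-22,-320,-20],"twist":[0,0,-40.5],"claw":1},{"xyz":[-22,-320,-20],"twist":[0,0,-40.5],"claw":1},{"xyz":[-22,-320,-20],"twist":[0,0,-40.5],"claw":1},{"xyz":[-22,-320,-20],"twist":[0,0,-40.5],"claw":1},{"xyz":[-22,-320,-20],"twist":[0,0,-40.5],"claw":1}]}}

```text
t: 45.53
ee_pos: [618.9, -126.9, 146.7]
eef_rot: [0.999, 0.05, -0.001, -0.001]
contact_force: [-1.8, -1.0, -2.1]
width: 42.5
```

Request:
{"api": "jog_arm", "payload": {"deltas": [{"xyz":[0,0,20],"twist":[0,0,0],"claw":1},{"xyz":[0,0,50],"twist":[0,0,0],"claw":1},{"xyz":[0,0,78],"twist":[0,0,0],"claw":1},{"xyz":[0,0,78],"twist":[0,0,0],"claw":1},{"xyz":[0,0,78],"twist":[0,0,0],"claw":1},{"xyz":[0,0,78],"twist":[0,0,0],"claw":1}]}}

```text
t: 46.03
ee_pos: [619.6, -131.2, 70.9]
eef_rot: [0.999, 0.047, 0.0, 0.0]
contact_force: [-0.2, -0.1, -0.4]
width: 42.7
```

```bash
python3 - <<'E'
from heel import *
go(620.2,-131,38,5.4)
w=bot.snapshot("wrist");print("heel",[(round(d["conf"],2),np.round(d["uv"]).tolist(),at_z(w,d["uv"],18)[:2].round(1).tolist()) for d in bot.landmark_of(w,"heel0")])
E
```

```text
t 46.0 ee [ 619.6 -131.2   70.9] yaw 5.3 q7 -0.15 w 42.7 F [-0.2 -0.1 -0.4]
-> xyz [0.6, -0.1, 32.9] twist [0.0, -0.0, -0.1]
heel [(0.76, [276.0, 82.0], [612.7, -52.7]), (0.71, [275.0, 243.0], [620.1, -138.9])]
```

Request:
{"api": "jog_arm", "payload": {"deltas": [{"xyz":[0.6,0,5],"twist":[0,0,0],"claw":1},{"xyz":[0.6,0,10],"twist":[0,0,0],"claw":1},{"xyz":[0.6,0,15],"twist":[0,0,0],"claw":1},{"xyz":[0.6,0,20],"twist":[0,0,0],"claw":1},{"xyz":[0.6,0,25],"twist":[0,0,0],"claw":1},{"xyz":[0.6,0,30],"twist":[0,0,0],"claw":1},{"xyz":[0.6,0,32.5],"twist":[0,0,0],"claw":1},{"xyz":[0.6,0,32.5],"twist":[0,0,0],"claw":1}]}}

```text
t: 46.8
ee_pos: [619.7, -130.2, 39.0]
eef_rot: [0.999, 0.047, -0.001, 0.001]
contact_force: [-4.7, 0.3, 9.0]
width: 42.7
```

Request:
{"api": "jog_arm", "payload": {"deltas": [{"xyz":[0,0,-1],"twist":[0,0,0],"claw":0.3},{"xyz":[0,0,-1],"twist":[0,0,0],"claw":0.3},{"xyz":[0,0,-1],"twist":[0,0,0],"claw":0.3},{"xyz":[0,0,-1],"twist":[0,0,0],"claw":0.2},{"xyz":[0,0,-40],"twist":[0,0,0],"claw":0},{"xyz":[0,0,-80],"twist":[0,0,0],"claw":0},{"xyz":[0,0,-120],"twist":[0,0,0],"claw":0},{"xyz":[0,0,-160],"twist":[0,0,0],"claw":0},{"xyz":[0,0,-190],"twist":[0,0,0],"claw":0},{"xyz":[0,0,-190],"twist":[0,0,0],"claw":0}]}}

```text
t: 47.63
ee_pos: [624.1, -129.7, 235.4]
eef_rot: [0.999, 0.047, 0.006, 0.001]
contact_force: [0.9, 0.9, 0.2]
width: 85.5
```

```bash
python3 - <<'E'
from heel import *
go(553,-24,226,-84.6)
E
```

```text
t 47.6 ee [ 624.1 -129.7  235.4] yaw 5.4 q7 -0.05 w 85.5 F [0.9 0.9 0.2]
-> xyz [-61.0, -111.9, 8.2] twist [-0.4, -0.7, 90.0]
```

Request:
{"api": "jog_arm", "payload": {"deltas": [{"xyz":[-24,-108,8],"twist":[0,0,90],"claw":0},{"xyz":[-24,-108,8],"twist":[0,0,90],"claw":0},{"xyz":[-24,-108,8],"twist":[0,0,90],"claw":0},{"xyz":[-24,-108,8],"twist":[0,0,90],"claw":0},{"xyz":[-24,-108,8],"twist":[0,0,90],"claw":0},{"xyz":[-24,-108,8],"twist":[0,0,90],"claw":0},{"xyz":[-24,-108,8],"twist":[0,0,90],"claw":0},{"xyz":[-24,-108,8],"twist":[0,0,90],"claw":0},{"xyz":[-24,-108,8],"twist":[0,0,90],"claw":0},{"xyz":[-24,-108,8],"twist":[0,0,90],"claw":0}]}}

```text
t: 48.47
ee_pos: [585.6, -24.9, 219.1]
eef_rot: [0.836, -0.549, -0.0, 0.0]
contact_force: [-0.5, 0.4, 0.3]
width: 85.6
```

```bash
python3 -c "
from h import *
go(590,-24,226,-84.6)"
```

```text
t 48.5 ee [585.6 -24.9 219.1] yaw -66.6 q7 -1.38 w 85.6 F [-0.5  0.4  0.3]
-> xyz [0.9, -4.4, -6.9] twist [0.0, -0.0, 18.0]
```

Request:
{"api": "jog_arm", "payload": {"deltas": [{"xyz":[1,-4,-7],"twist":[0,0,18],"claw":0},{"xyz":[1,-4,-7],"twist":[0,0,18],"claw":0},{"xyz":[1,-4,-7],"twist":[0,0,18],"claw":0},{"xyz":[1,-4,-7],"twist":[0,0,18],"claw":0},{"xyz":[1,-4,-7],"twist":[0,0,18],"claw":0},{"xyz":[1,-4,-7],"twist":[0,0,18],"claw":0}]}}

```text
t: 48.97
ee_pos: [589.7, -24.2, 226.3]
eef_rot: [0.742, -0.67, -0.0, 0.0]
contact_force: [-0.7, 0.2, 0.4]
width: 85.1
```

```bash
python3 - <<'E'
from pal import *
w=bot.snapshot("wrist");save(w,"w11.png",scale=1.2);print(w["T"][:3,3])
try: pal(w,647.3)
except Exception as e: print(e)
for n,z in dict(heel0=18,edge_left=12,edge_right=12,switch_base=0,switch_tip=92).items():
    print(n,[(round(d["conf"],2),np.round(d["uv"]).tolist(),at_z(w,d["uv"],z)[:2].round(1).tolist()) for d in bot.landmark_of(w,n)])
go(590,-24,226,-84.6)
E
```

```text
[661.961 -16.385 368.041]
line (array([ -0.095, 648.393]), np.float64(0.07256633611500708), np.int64(50)) top far edge (array([ -0.094, 647.844]), np.float64(0.07429761358423559), np.int64(50))
gap left(y120) 0.5 right(y-165) 0.7
heel0 [(0.74, [385.0, 154.0], [618.4, -124.7]), (0.68, [232.0, 154.0], [603.3, 19.4]), (0.61, [307.0, 152.0], [612.2, -50.9]), (0.6, [153.0, 154.0], [595.9, 93.5])]
edge_left [(0.56, [107.0, 108.0], [634.1, 138.6])]
edge_right [(0.9, [432.0, 111.0], [661.9, -162.5])]
switch_base [(0.58, [559.0, 172.0], [616.2, -309.6]), (0.25, [386.0, 154.0], [615.9, -131.2])]
switch_tip []
t 49.3 ee [589.8 -24.3 226.6] yaw -84.2 q7 -1.67 w 85.4 F [ 0.1  0.8 -0.1]
-> xyz [-0.3, -0.2, 0.6] twist [0.0, -0.0, 0.4]
```

View pics/w11.png

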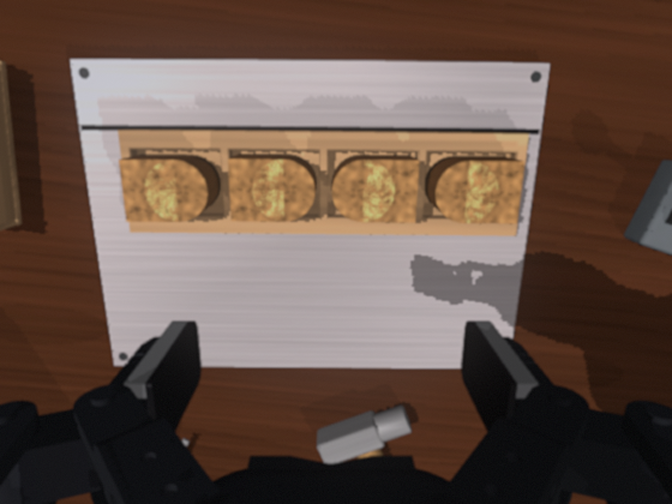

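All four heels sit in their pockets (row 190 at 1.2×). The pallet edge runs along the line, within about 1 mm at both ends. Now the grey switch.

Request:
{"api": "jog_arm", "payload": {"deltas": [{"xyz":[260,72,-4],"twist":[0,0,0],"claw":1},{"xyz":[260,72,-4],"twist":[0,0,0],"claw":1},{"xyz":[260,72,-4],"twist":[0,0,0],"claw":1},{"xyz":[260,72,-4],"twist":[0,0,0],"claw":1},{"xyz":[260,72,-4],"twist":[0,0,0],"claw":1},{"xyz":[260,72,-4],"twist":[0,0,0],"claw":1},{"xyz":[260,72,-4],"twist":[0,0,0],"claw":1},{"xyz":[260,72,-4],"twist":[0,0,0],"claw":1},{"xyz":[260,72,-4],"twist":[0,0,0],"claw":1},{"xyz":[260,72,-4],"twist":[0,0,0],"claw":1}]}}

```text
t: 50.1
ee_pos: [544.9, -288.6, 230.7]
eef_rot: [0.742, -0.67, -0.0, -0.001]
contact_force: [-0.4, -0.3, -0.3]
width: 0.1
```

```bash
python3 - <<'E'
from h import *
w=bot.snapshot("wrist");s=bot.snapshot("scene");save(w,"w12.png",scale=1.2)
for n,z in(("switch_base",0),("switch_tip",92)):
  A=bot.landmark_of(w,n);B=bot.landmark_of(s,n)
  print(n,[(round(d["conf"],2),np.round(d["uv"]).tolist(),at_z(w,d["uv"],z)[:2].round(1).tolist()) for d in A])
  for a in A:
    for b in B:
      X,e=tri([(w,a["uv"]),(s,b["uv"])])
      if e<10: print("tri",X.round(1),round(e,1))
hsv=cv2.cvtColor(w["img"],cv2.COLOR_RGB2HSV)
m=((hsv[...,1]<70)&(hsv[...,2]>70)&(hsv[...,2]<230)).astype(np.uint8);m=cv2.morphologyEx(m,cv2.MORPH_OPEN,np.ones((3,3),np.uint8))
u=bot.landmark_of(w,"switch_base")[0]["uv"]
for c in cv2.findContours(m,0,1)[0]:
  if cv2.contourArea(c)>600 and abs(cv2.pointPolygonTest(c,tuple(map(float,u)),True))<40:
    P=np.array([at_z(w,q[0],25)[:2] for q in c],np.float32);print(cv2.minAreaRect(P),cv2.boundingRect(c))
go(545,-290,230,-84.6)
E
```

```text
switch_base [(0.81, [305.0, 98.0], [616.0, -308.9])]
tri [ 615.7 -308.6   -3.8] 0.6
switch_tip [(0.64, [301.0, 139.0], [586.9, -302.4])]
tri [ 586.8 -302.6   90.3] 0.1
((615.8938598632812, -306.41522216796875), (50.48505401611328, 69.8243408203125), 77.98428344726562) (268, 52, 75, 91)
t 50.5 ee [ 544.8 -289.3  230.8] yaw -84.1 q7 -1.19 w -0.1 F [ 0.2 -0.1 -0.8]
-> xyz [0.7, -0.1, 0.8] twist [-0.0, -0.0, 0.5]
```

View pics/w12.png

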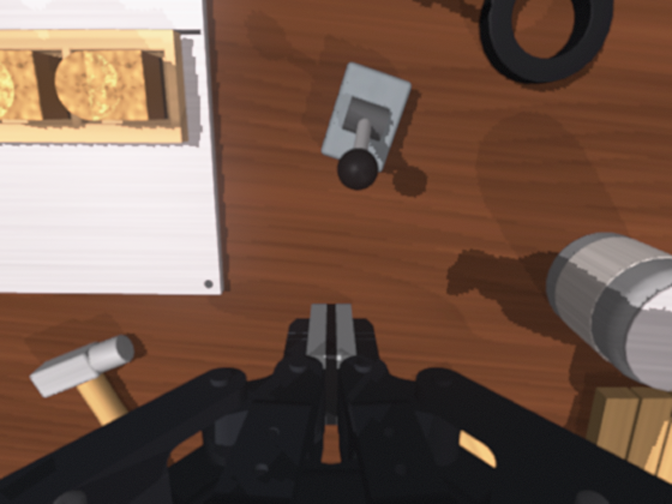

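Base centre is (616,-307) with its x axis at −12°, and the knob is at about (587,-302,90). I'll set the closed fingers behind the knob, aligned with the throw.

Request:
{"api": "jog_arm", "payload": {"deltas": [{"xyz":[-1,12,20],"twist":[0,0,18],"claw":1},{"xyz":[-1,12,60],"twist":[0,0,18],"claw":1},{"xyz":[-1,12,100],"twist":[0,0,18],"claw":1},{"xyz":[-1,12,140],"twist":[0,0,18],"claw":1},{"xyz":[-1,12,151],"twist":[0,0,18],"claw":1},{"xyz":[-1,12,151],"twist":[0,0,18],"claw":1},{"xyz":[-1,12,151],"twist":[0,0,18],"claw":1},{"xyz":[-1,12,151],"twist":[0,0,18],"claw":1}]}}

```text
t: 51.12
ee_pos: [534.7, -291.1, 82.4]
eef_rot: [-0.628, 0.778, -0.002, 0.001]
contact_force: [0.1, -0.1, -0.3]
width: 0.1
```

```bash
python3 -c "
from h import *
go(615.8-.978*60,-307.5+.208*60,80,-102)"
```

```text
t 51.1 ee [ 534.7 -291.1   82.4] yaw -102.2 q7 -1.53 w 0.1 F [ 0.1 -0.1 -0.3]
-> xyz [-0.9, -22.7, 2.5] twist [-0.3, -0.1, -0.2]
```

Request:
{"api": "jog_arm", "payload": {"deltas": [{"xyz":[-1,-10,2],"twist":[0,0,0],"claw":1},{"xyz":[-1,-20,2],"twist":[0,0,0],"claw":1},{"xyz":[-1,-30,2],"twist":[0,0,0],"claw":1},{"xyz":[-1,-40,2],"twist":[0,0,0],"claw":1},{"xyz":[-1,-50,2],"twist":[0,0,0],"claw":1},{"xyz":[-1,-60,2],"twist":[0,0,0],"claw":1},{"xyz":[-1,-68,2],"twist":[0,0,0],"claw":1},{"xyz":[-1,-76,2],"twist":[0,0,0],"claw":1},{"xyz":[-1,-83,2],"twist":[0,0,0],"claw":1},{"xyz":[-1,-88,2],"twist":[0,0,0],"claw":1}]}}

```text
t: 51.95
ee_pos: [619.4, -308.0, 77.4]
eef_rot: [-0.628, 0.778, 0.0, -0.0]
contact_force: [-1.7, 0.7, -1.4]
width: 0.3
```

Request:
{"api": "jog_arm", "payload": {"deltas": [{"xyz":[0,-3,0],"twist":[0,0,0],"claw":1},{"xyz":[0,-6,0],"twist":[0,0,0],"claw":1},{"xyz":[0,-8,0],"twist":[0,0,0],"claw":1},{"xyz":[0,-8,0],"twist":[0,0,0],"claw":1},{"xyz":[0,-8,0],"twist":[0,0,0],"claw":1}]}}

```text
t: 52.37
ee_pos: [626.7, -309.8, 77.9]
eef_rot: [-0.628, 0.778, -0.0, 0.0]
contact_force: [0.2, 0.1, 0.2]
width: 0.3
```

Request:
{"api": "jog_arm", "payload": {"deltas": [{"xyz":[0,-2,0],"twist":[0,0,0],"claw":1},{"xyz":[0,-4,0],"twist":[0,0,0],"claw":1},{"xyz":[0,-4,0],"twist":[0,0,0],"claw":1}]}}

```text
t: 52.62
ee_pos: [630.0, -310.7, 77.6]
eef_rot: [-0.628, 0.778, 0.0, -0.0]
contact_force: [-2.0, -0.2, 0.7]
width: -0.3
```

Request:
{"api": "jog_arm", "payload": {"deltas": [{"xyz":[0,-1.5,0],"twist":[0,0,0],"claw":1},{"xyz":[0,-3,0],"twist":[0,0,0],"claw":1},{"xyz":[0,-3,0],"twist":[0,0,0],"claw":1}]}}

```text
t: 52.87
ee_pos: [630.3, -310.7, 77.5]
eef_rot: [-0.628, 0.778, 0.003, -0.002]
contact_force: [-8.9, 2.6, 3.8]
width: -0.2
```

The lever is at its stop: s = 14.8 mm as predicted, and force jumped to 9 N. I'll back off and do a final check.

Request:
{"api": "jog_arm", "payload": {"deltas": [{"xyz":[0,20,0],"twist":[0,0,0],"claw":1},{"xyz":[0,50,0],"twist":[0,0,0],"claw":1},{"xyz":[0,80,-40],"twist":[0,0,0],"claw":1},{"xyz":[0,80,-80],"twist":[0,0,0],"claw":1},{"xyz":[0,80,-120],"twist":[0,0,0],"claw":1},{"xyz":[0,80,-150],"twist":[0,0,0],"claw":1},{"xyz":[0,80,-150],"twist":[0,0,0],"claw":1},{"xyz":[0,80,-150],"twist":[0,0,0],"claw":1},{"xyz":[0,80,-150],"twist":[0,0,0],"claw":1}]}}

```text
t: 53.62
ee_pos: [555.2, -294.2, 227.5]
eef_rot: [-0.628, 0.778, -0.0, 0.0]
contact_force: [-0.6, 0.5, -0.1]
width: -0.1
```

```bash
python3 - <<'E'
from pal import *
w=bot.snapshot("wrist");s=bot.snapshot("scene");save(s,"s1.png",(80,150,500,320),1.85)
for n,z in(("switch_tip",92),("switch_base",0)):
  print(n,[(round(d["conf"],2),np.round(d["uv"]).tolist(),at_z(w,d["uv"],z)[:2].round(1).tolist()) for d in bot.landmark_of(w,n)])
for n,z in(("heel0",18),("offcut0",5),("edge_left",12),("edge_right",12),("jar",0),("gluetin",0)):
  print(n,[(round(d["conf"],2),at_z(s,d["uv"],z)[:2].round(1).tolist()) for d in bot.landmark_of(s,n)])
go(590,-24,226,-84.6)
E
```

```text
switch_tip [(0.84, [278.0, 52.0], [653.3, -316.8])]
switch_base [(0.93, [276.0, 106.0], [615.5, -306.8])]
heel0 [(0.93, [599.4, 101.4]), (0.92, [628.8, -119.4]), (0.85, [610.4, 14.4]), (0.81, [610.6, -51.7]), (0.53, [594.8, 2.8]), (0.52, [582.9, 12.7])]
offcut0 [(0.59, [573.5, 9.0]), (0.58, [595.6, 317.2]), (0.47, [591.7, 283.3])]
edge_left [(0.61, [633.6, 136.4]), (0.23, [589.6, -64.4])]
edge_right [(0.58, [660.0, -166.7])]
jar [(0.84, [556.8, 499.3])]
gluetin [(0.63, [487.9, -527.6])]
t 54.1 ee [ 555.1 -294.2  227.3] yaw -102.2 q7 -1.49 w -0.1 F [0.4 0.5 0.4]
-> xyz [-271.5, 23.0, 1.4] twist [0.0, 0.0, -17.6]
```

The knob is 39 mm past the base centre, so the lever is fully on. One last numeric look at the pallet.

Request:
{"api": "jog_arm", "payload": {"deltas": [{"xyz":[-271,23,1],"twist":[0,0,-17.6],"claw":1},{"xyz":[-271,23,1],"twist":[0,0,-17.6],"claw":1},{"xyz":[-271,23,1],"twist":[0,0,-17.6],"claw":1},{"xyz":[-271,23,1],"twist":[0,0,-17.6],"claw":1},{"xyz":[-271,23,1],"twist":[0,0,-17.6],"claw":1},{"xyz":[-271,23,1],"twist":[0,0,-17.6],"claw":1},{"xyz":[-271,23,1],"twist":[0,0,-17.6],"claw":1},{"xyz":[-271,23,1],"twist":[0,0,-17.6],"claw":1},{"xyz":[-271,23,1],"twist":[0,0,-17.6],"claw":1},{"xyz":[-271,23,1],"twist":[0,0,-17.6],"claw":1}]}}

```text
t: 54.95
ee_pos: [589.9, -26.0, 226.5]
eef_rot: [0.739, -0.674, 0.0, 0.001]
contact_force: [-0.1, -1.0, 0.2]
width: 0.1
```

Request:
{"api": "jog_arm", "payload": {"deltas": [{"xyz":[0,0,0],"twist":[0,0,0],"claw":1},{"xyz":[0,0,0],"twist":[0,0,0],"claw":1},{"xyz":[0,0,0],"twist":[0,0,0],"claw":1}]}}

```text
t: 55.2
ee_pos: [589.9, -26.2, 226.6]
eef_rot: [0.739, -0.674, 0.0, 0.0]
contact_force: [-0.6, 0.7, 0.5]
width: 0.0
```

```bash
python3 - <<'E'
from pal import *
w=bot.snapshot("wrist");pal(w,647.8)
for n,z in dict(heel0=18,edge_left=12,edge_right=12).items():
    print(n,[(round(d["conf"],2),np.round(d["uv"]).tolist(),at_z(w,d["uv"],z)[:2].round(1).tolist()) for d in bot.landmark_of(w,n)])
go(590,-24,226,-84.6)
E
```

```text
line (array([ -0.095, 648.41 ]), np.float64(0.06306144051368381), np.int64(50)) top far edge (array([ -0.094, 647.856]), np.float64(0.07153288157039538), np.int64(50))
gap left(y120) 0.5 right(y-165) 0.6
heel0 [(0.83, [303.0, 151.0], [613.4, -49.5]), (0.67, [154.0, 153.0], [598.9, 90.6]), (0.66, [230.0, 152.0], [606.2, 18.8]), (0.58, [383.0, 156.0], [615.8, -125.8])]
edge_left [(0.71, [107.0, 110.0], [633.9, 136.4]), (0.25, [556.0, 169.0], [617.7, -298.8])]
edge_right [(0.61, [428.0, 110.0], [661.1, -162.1])]
t 55.4 ee [590.  -25.  226.7] yaw -84.7 q7 -1.67 w 0.1 F [0.5 0.5 0.3]
-> xyz [-1.0, -0.1, 0.7] twist [-0.0, -0.0, -0.1]
```

```bash
python3 -c "
from h import bot
print(bot.job_done())"
```

```text
the job is handed in; nothing more can be done
None
```

The job is done in the order asked and was handed in at about 55 s of the 208 s allowed. I put both offcuts in the tray, slid the pallet to the line with open fingers, set all four heels in their own pockets, and threw the grey switch to its stop.

What the last checks showed:
- **Pallet:** its far edge is 0.5 to 0.6 mm from the line's middle at both ends, and parallel to it.
- **Heels:** the detections place all four at their pocket centres. Each one stopped at floor height when it was put in.
- **Switch:** the knob is 39 mm past the base centre, where 38 mm is expected for fully on. At the stop the push force rose to about 9 N.
- **Offcuts:** both were detected in the tray.
- **Jar and glue tin:** both were detected within about 10–15 mm of their first estimated places, which is about how far apart the two cameras' readings lay. I did not check them more closely.

Not everything was confirmed or agreed cleanly:
- The last scene picture could not be viewed because the picture limit was reached, so the final checks of offcuts, jar and tin rest on detections alone.
- The overhead and scene cameras' pocket and heel readings differed from the wrist camera by up to about 13 mm; I relied on the wrist camera.
- An early reading put the off-position knob about 8 mm from where the text implies. The final on position agreed.

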